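Change over the specimens on a photo carousel and lock its ring

TASK

Change over the mineral specimens on the photo carousel: turn the lock ring by its red handle back to the white open mark, take the photographed specimens (green tab) out and set them upright on the grey foam pad, and seat every new specimen (orange tab) from the wooden drawer flat in a bay of its own with its tab pointing outward. With the bays loaded, turn the ring to the red locked mark so that its lugs cover the tabs, let go, and leave everything else where it is.

Things in the scene. Friction and masses are not known exactly. Their poses are not given: they have to be found in the camera images.
- new_a: New specimen: white block 50 x 36 x 24 mm (x, y, z) with a dark rock fixed on top (30 x 24 mm, up to 49 mm above the underside; grip the block below it, across its 36 mm) and a flat orange tab at its +x end, 24 mm wide, 10 mm high, sticking out 17 mm. Origin: centre of the block's underside. Starts in the wooden drawer, any way round. May be absent (None).
- new_b: New specimen: white block 50 x 36 x 24 mm (x, y, z) with a dark rock fixed on top (30 x 24 mm, up to 49 mm above the underside; grip the block below it, across its 36 mm) and a flat orange tab at its +x end, 24 mm wide, 10 mm high, sticking out 17 mm. Origin: centre of the block's underside. Starts in the wooden drawer, any way round. May be absent (None).
- new_c: New specimen: white block 50 x 36 x 24 mm (x, y, z) with a dark rock fixed on top (30 x 24 mm, up to 49 mm above the underside; grip the block below it, across its 36 mm) and a flat orange tab at its +x end, 24 mm wide, 10 mm high, sticking out 17 mm. Origin: centre of the block's underside. Starts in the wooden drawer, any way round. May be absent (None).
- new_d: New specimen: white block 50 x 36 x 24 mm (x, y, z) with a dark rock fixed on top (30 x 24 mm, up to 49 mm above the underside; grip the block below it, across its 36 mm) and a flat orange tab at its +x end, 24 mm wide, 10 mm high, sticking out 17 mm. Origin: centre of the block's underside. Starts in the wooden drawer, any way round. May be absent (None).
- done_a: Already photographed specimen: white block 50 x 36 x 24 mm (x, y, z) with a dark rock fixed on top (30 x 24 mm, up to 49 mm above the underside; grip the block below it, across its 36 mm) and a flat green tab at its +x end, 24 mm wide, 10 mm high, sticking out 17 mm. Origin: centre of the block's underside. Starts in a bay of the carousel under the lock ring. May be absent (None).
- done_b: Already photographed specimen: white block 50 x 36 x 24 mm (x, y, z) with a dark rock fixed on top (30 x 24 mm, up to 49 mm above the underside; grip the block below it, across its 36 mm) and a flat green tab at its +x end, 24 mm wide, 10 mm high, sticking out 17 mm. Origin: centre of the block's underside. Starts in a bay of the carousel under the lock ring. May be absent (None).
- done_c: Already photographed specimen: white block 50 x 36 x 24 mm (x, y, z) with a dark rock fixed on top (30 x 24 mm, up to 49 mm above the underside; grip the block below it, across its 36 mm) and a flat green tab at its +x end, 24 mm wide, 10 mm high, sticking out 17 mm. Origin: centre of the block's underside. Starts in a bay of the carousel under the lock ring. May be absent (None).
- new_a_tab (a point): End of the orange tab of new_a, 42 mm from its origin along its +x, 5 mm above its underside
- new_b_tab (a point): End of the orange tab of new_b, 42 mm from its origin along its +x, 5 mm above its underside
- new_c_tab (a point): End of the orange tab of new_c, 42 mm from its origin along its +x, 5 mm above its underside
- new_d_tab (a point): End of the orange tab of new_d, 42 mm from its origin along its +x, 5 mm above its underside
- carousel: Round black photo carousel, fixed, 268 mm across, its deck 30 mm above the table. Origin: centre of its underside. Its +x, +y, -x and -y axes point outward along its four bays. On the rim outside the lock ring: a red block (locked mark) on its -x axis and a white block (open mark) 45 degrees farther anticlockwise from above, between its -x and -y axes.
- carousel_centre (a point): On the carousel's axis, at deck height. A bay is 44 mm wide between rails 8 mm high. A seated specimen lies flat on the deck, origin 50 mm from this axis along a bay, tab pointing straight away from the axis (block from 25 to 75 mm, tab end at 92 mm). Hub on the axis: 42 mm square, 10 mm high.
- lock_ring (a joint): Steel lock ring, captive on the carousel, radii 98 to 117 mm, top 21 mm above the deck; four blue lugs, 22 mm wide, reach in to 82 mm from the axis, 15 to 21 mm above the deck. rad: 0 = open (handle at white mark, lugs between bays), grows clockwise from above, 0.785 = locked (handle at red mark, a lug over each bay's tab). Stops at -0.12 and 1.0. Stays where it is left.
- ring_handle (a point): Red upright post on the lock ring, 16 mm in diameter, 108 mm from the axis, from 20 to 62 mm above the deck; this point is on its axis 50 mm above the deck (80 mm above the table)
- pad: Grey foam pad, fixed, 240 x 130 x 6 mm (x, y, z); origin: centre of its underside
- drawer: Shallow wooden collection drawer, fixed, 360 x 300 mm outside, walls 11 mm thick and 26 mm high, floor 11 mm thick; origin: centre of its underside
- box_1: White open box 50 x 58 x 18 mm with a rock, in the drawer's far part; leave alone
- box_2: White open box 50 x 58 x 18 mm with a rock, in the drawer's far part; leave alone
- glue: Glue bottle with red cap, 44 mm across, 120 mm high; leave alone
- tape: Yellow tape roll, 76 mm across, 24 mm high; leave alone
- loupe: Black loupe, 40 mm across, 36 mm high; leave alone
- marker: Blue marker pen, 130 mm long, 16 mm across, lying; leave alone
Mind the look-alikes: they are no part of the job. What is shaped like the done_b but blue is not meant.

How it is judged (in metres and radians):
On the way, in this order (a step that is already met when the one before it is completed fails the run):
1. the lock ring is turned to the open mark (value of joint lock_ring between -0.15 and 0.12 rad), for 0.2 s.
2. with the ring still open, every photographed specimen is on the pad and every new one lies seated in a bay, tab outward (value of joint lock_ring below 0.3 rad and horizontal distance between new_a and carousel_centre between 0.038 and 0.064 m and horizontal distance between new_a_tab and carousel_centre between 0.078 and 0.105 m and z of each of new_a, new_b, new_c, new_d in the frame of carousel_centre below 0.006 m and angle between each of new_a, new_b, new_c, new_d's own z axis and vertical below 0.12 rad and horizontal distance between new_b and carousel_centre between 0.038 and 0.064 m and horizontal distance between new_b_tab and carousel_centre between 0.078 and 0.105 m and horizontal distance between new_c and carousel_centre between 0.038 and 0.064 m and horizontal distance between new_c_tab and carousel_centre between 0.078 and 0.105 m and horizontal distance between new_d and carousel_centre between 0.038 and 0.064 m and horizontal distance between new_d_tab and carousel_centre between 0.078 and 0.105 m and x of done_a in the frame of pad between -0.12 and 0.12 m and y of done_a in the frame of pad between -0.065 and 0.065 m and z of each of done_a, done_b, done_c in the frame of pad below 0.015 m and angle between each of done_a, done_b, done_c's own z axis and vertical below 0.15 rad and x of done_b in the frame of pad between -0.12 and 0.12 m and y of done_b in the frame of pad between -0.065 and 0.065 m and x of done_c in the frame of pad between -0.12 and 0.12 m and y of done_c in the frame of pad between -0.065 and 0.065 m), for 0.2 s.
3. the lock ring is turned to the locked mark (value of joint lock_ring between 0.695 and 0.875 rad), for 0.2 s.
At the end, for the whole second after the job is handed in: Ring at rest within 0.09 rad of the locked mark (0.785); every new specimen flat on the deck in a bay (within 0.12 rad), origin 38 to 64 mm and tab end 78 to 105 mm from the axis; every photographed one upright and at rest, its origin over the pad (all of step 3 and velocity of joint lock_ring below 0.05 rad/s and horizontal distance between new_a and carousel_centre between 0.038 and 0.064 m and horizontal distance between new_a_tab and carousel_centre between 0.078 and 0.105 m and z of each of new_a, new_b, new_c, new_d in the frame of carousel_centre below 0.006 m and angle between each of new_a, new_b, new_c, new_d's own z axis and vertical below 0.12 rad and horizontal distance between new_b and carousel_centre between 0.038 and 0.064 m and horizontal distance between new_b_tab and carousel_centre between 0.078 and 0.105 m and horizontal distance between new_c and carousel_centre between 0.038 and 0.064 m and horizontal distance between new_c_tab and carousel_centre between 0.078 and 0.105 m and horizontal distance between new_d and carousel_centre between 0.038 and 0.064 m and horizontal distance between new_d_tab and carousel_centre between 0.078 and 0.105 m and x of done_a in the frame of pad between -0.12 and 0.12 m and y of done_a in the frame of pad between -0.065 and 0.065 m and z of each of done_a, done_b, done_c in the frame of pad below 0.015 m and angle between each of done_a, done_b, done_c's own z axis and vertical below 0.15 rad and x of done_b in the frame of pad between -0.12 and 0.12 m and y of done_b in the frame of pad between -0.065 and 0.065 m and x of done_c in the frame of pad between -0.12 and 0.12 m and y of done_c in the frame of pad between -0.065 and 0.065 m and linear speed of each of done_a, done_b, done_c below 0.02 m/s); the robot touches nothing.
It fails at once if a bystander (boxes with rocks, glue, tape, loupe, marker) was moved more than 4 cm (distance of any of box_1, box_2, glue, tape, loupe, marker from where it was at the start of the episode above 0.04 m).
Of new_a, new_b, new_c, new_d only 3 to 4 are there at a start; the rules pass over those that are not, and their reading is None.
Of done_a, done_b, done_c only 2 to 3 are there at a start; the rules pass over those that are not, and their reading is None.
At some moment in a run one of new_a, new_b, new_c, new_d may be knocked a few centimetres aside while the robot is not near it.
Once in a run the grip may slacken for a moment while it holds something.
It also fails if it takes over 210 s, if anything falls off the work surface, if the arm or the gripper's body presses on something with over 40 N, if the wrist force passes 120 N, or if a joint passes its speed limit or range.

ROBOT

A 7-joint arm with a two-finger parallel gripper is mounted at the origin on the work surface. World frame = base frame: x ahead of the robot, y to its left, z up, the work surface at z = 0. Lengths are in mm, angles in rad, forces in N, time in s.
With the tool pointing down it reaches from about 425 to 1025 mm from the base axis. Payload 3.6 kg.
Tool frame: the origin (TCP) lies where the fingers leave the gripper's body, on its centre line; the fingertips stand 73 mm ahead of it and the grasp point (between the pads) lies 54 mm ahead of it (env.grasp_offset is the distance from the TCP to the grasp point, in mm); z points along the fingers, y is the line along which they close (so a half turn about z gives the same grasp; the last joint's range is limited). The gripper opens to 85 mm and grips with 20 to 120 N. Pads are 22 mm wide; open, the fingers measure 114 mm over their backs; the gripper's body (76 mm by 85 mm) begins 54 mm behind the grasp point. The pads swing forward as they close: fully open they stand 13 mm farther back than shut.
Start: joints at [-1.427, 0.591, 0.048, 1.609, -0.033, 0.943, -0.034], TCP at [170.073, 704.773, 303.902] pointing down, gripper open.
Joint ranges: [-2.69, 2.69], [-0.47, 2.24], [-1.27, 1.36], [0.19, 2.51], [-1.53, 4.68], [0.08, 2.07], [-3.09, 3.09]. Speed limits (rad/s): [2.57, 2.57, 3.14, 3.14, 3.14, 3.14, 3.14].

INTERFACE

Orientations are given as a 3x3 rotation matrix whose columns are the frame's x, y, z axes.
In Python, from workcell import env gives the robot as it stands.
- The arm moves only by the shell command python3 -m jog 'ROWS' [OPENING] [FORCE]. ROWS is JSON, a list of rows, each a list of 6 numbers: the shift along the tool's x, y, z each as a share of 250 mm, from -1 to 1, then the turn, a rotation vector about the tool's x, y, z each as a share of 0.1 rad, from -1 to 1. In form: [[dx, dy, dz, ax, ay, az], ...]. A call has 1 to 12 rows; each row shifts and turns the commanded pose from where the row before left it, along the tool's axes as they then stand; what a row does not reach is not made up. A row lasts 1/12 s, in which the tool goes at most 41.7 mm and 7.16 degrees, less where a joint would pass 70% of its speed; a pose out of reach is approached as far as the arm can. A call with a number of a shift or a turn outside -1 to 1 is refused whole. A call with a gripper value outside its range is refused whole. OPENING is the opening, from -1 (shut) to 1 (fully open), set as the call begins (- or left out, the last holds). The fingers move at their own pace and stop on an object; FORCE is the grip in N (left out, the last holds). Time passes only in rows, so rows that do not move let the fingers close. It gives the time, the measured TCP pose, the force, the opening and the grip force at its end, in the units of the state.
- env.read_state(): the state, without advancing time (a new reading comes with each control period).
- env.read_camera(name): name is "side" or "top" or "wrist"; returns the picture (420x560x3 uint8, red, green, blue); there is no depth.
- env.camera_model(name): a dict with "fx", "fy", "cx", "cy" (pixels), "rvec" (rotation vector, rad) and "tvec" (3), from world to camera coordinates, as OpenCV has them. Camera axes: x right, y down, z forward; pixel columns grow to the right and rows downward; lengths in mm; the calibration is good to about 2 mm. A picture is of the moment at which its call begins: read the wrist's pose just before it. camera_model takes no time and is no camera call; for the wrist camera it gives the pose at the moment of the call.
- env.hand_in(): hands the job in; it is judged then, once.
The state is a dict: "t": time; "joint_positions": joint angles; "joint_velocities": joint speeds; "joint_torque": joint torques, N m; "tool_pos": TCP position; "tool_rot": TCP orientation; "contact_force": force on the tool from outside, world axes, zero at the start; "ft_torque": the same for the moment, N m; "grip_width": opening from 0.0 (shut) to 1.0 (fully open); "grip_force": force on a finger pad.
Only numpy, scipy, OpenCV 4.12 (cv2) and the standard library are available. Lean on these libraries where they do the work, as an engineer would, in place of code of your own. Each camera call takes 0.05 s, during which the arm holds its last target. There are 200 camera calls.

## Working session

There is one attempt and no reset: what is moved stays moved. The work goes in short steps, Python scripts to look and compute and a shell command to move; the robot and the scene stay as the last step left them, time stands still between calls to the robot, and variables do not carry over. Pictures are saved under pics/ and viewed, at most 14 in all, crops included, and the job is handed in when it is done.

```bash
ls; mkdir -p pics; python3 - <<'E'
from workcell import env
import cv2
for n in("top","side"):
    im=env.read_camera(n); cv2.imwrite(f"pics/{n}0.png",cv2.resize(im[:,:,::-1],(800,600),interpolation=cv2.INTER_CUBIC)); print(n,env.camera_model(n))
s=env.read_state(); print(s["tool_rot"],s["t"],env.grasp_offset)
E
```

```text
pics
top {'fx': 426.6752964471525, 'fy': 426.6752964471525, 'cx': 267.15641174245604, 'cy': 211.71982850405325, 'rvec': array([ 2.22238978, -2.15768355,  0.08764016]), 'tvec': array([-5.46416544e-01,  5.40700834e+02,  1.11039267e+03])}
side {'fx': 499.48252699042195, 'fy': 499.48252699042195, 'cx': 279.2676345501897, 'cy': 204.3220434476027, 'rvec': array([ 2.10927264, -0.23371518,  0.16436332]), 'tvec': array([-490.45442695,  124.8534713 , 1162.43556063])}
[[-9.72117634e-01  2.34493366e-01 -4.09522821e-04]
 [ 2.34493711e-01  9.72115526e-01 -2.02584982e-03]
 [-7.69448498e-05 -2.06539486e-03 -9.99997864e-01]] 0.1 53.900000000000006
```

View pics/top0.png

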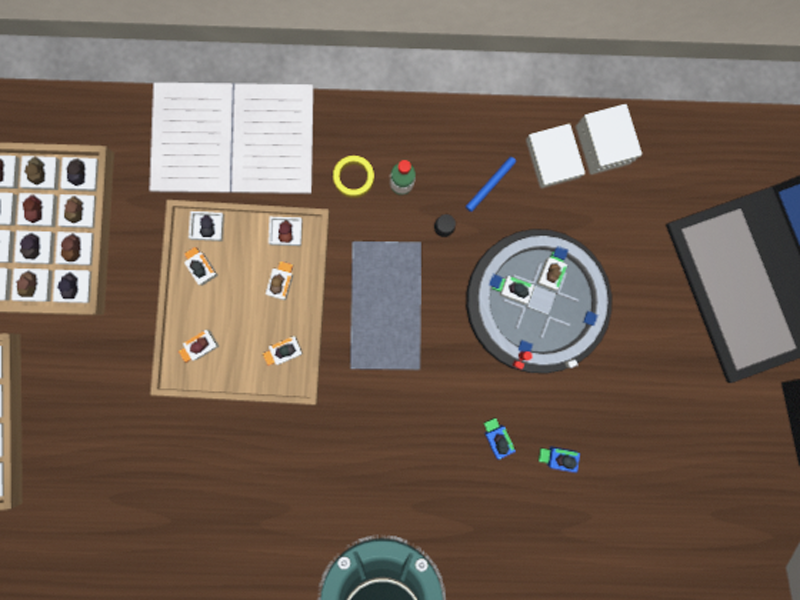

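View pics/side0.png

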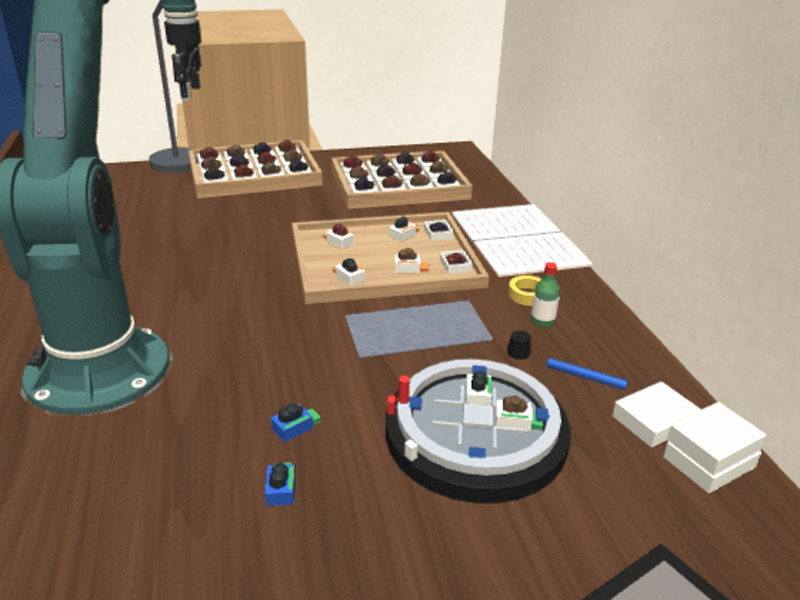

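The pictures show four orange-tab specimens in the drawer, at top pixels (200,267), (280,283), (198,346) and (286,351). Two photographed specimens with white blocks and green tabs are on the carousel, at (518,290) and (553,270). The specimens at (500,440) and (565,460) have blue blocks, so they are look-alikes and I'll leave them alone. The ring handle is at the red mark, (526,357).

```bash
cat > lib.py <<'E'
from workcell import env
import numpy as np, cv2
from scipy.spatial.transform import Rotation as R
def ray(cam,uv,z,m=None):
    m=m or env.camera_model(cam); Rm=cv2.Rodrigues(m["rvec"])[0]; c=-Rm.T@np.array(m["tvec"])
    d=Rm.T@np.array([(uv[0]-m["cx"])/m["fx"],(uv[1]-m["cy"])/m["fy"],1]); return c+d*(z-c[2])/d[2]
def proj(p,m):
    return cv2.projectPoints(np.array(p,float).reshape(-1,3),m["rvec"],m["tvec"],np.array([[m["fx"],0,m["cx"]],[0,m["fy"],m["cy"]],[0,0,1]]),None)[0].reshape(-1,2)
def plan(xyz,yaw):
    """tool moves to TCP xyz, tool y axis (closing line) at world angle yaw, pointing down; prints shift (tool axes) mm and turn rad"""
    s=env.read_state(); r=np.array(s["tool_rot"]); p=np.array(s["tool_pos"])
    cur=np.arctan2(r[1,1],r[0,1]); d=(yaw-cur+np.pi/2)%np.pi-np.pi/2
    y=np.array([np.cos(cur+d),np.sin(cur+d),0]); z=np.array([0,0,-1.]); T=np.c_[np.cross(y,z),y,z]
    rv=R.from_matrix(r.T@T).as_rotvec(); sh=r.T@(np.array(xyz)-p)
    print("shift(tool,share)",np.round(sh/250,3),"turn share",np.round(rv*10,2),"j7",round(s["joint_positions"][6],2),"pos",p.round(1),"t",round(s["t"],2))
def save(cam,name,crop=None,w=800):
    m=env.camera_model(cam); im=env.read_camera(cam); np.savez(f"pics/{name}.npz",im=im,**m)
    if crop: a,b,c,d=crop; im=im[b:d,a:c]
    k=min(800/im.shape[1],600/im.shape[0]); cv2.imwrite(f"pics/{name}.png",cv2.resize(im[:,:,::-1],None,fx=k,fy=k,interpolation=cv2.INTER_CUBIC)); print(name,"scale",k,"crop",crop); return im,m
E
python3 - <<'E'
from lib import *
f=lambda u,v,z:print((u,v),ray("top",(u*.7,v*.7),z).round(0))
for a in [(200,267,35),(280,283,35),(198,346,35),(286,351,35),(518,290,60),(553,270,60),(541,301,40),(526,356,90),(386,305,6),(572,364,35),(240,300,26),(190,253,17),(288,267,17),(184,352,17),(270,357,17)]: f(*a)
f(420,241,6);f(351,369,6);f(404,166,120)
save("top","cropc",(320,150,440,270)); save("top","cropd",(105,135,235,285))
E
```

```text
(200, 267) [594. 349.  35.]
(280, 283) [569. 202.  35.]
(198, 346) [450. 346.  35.]
(286, 351) [446. 186.  35.]
(518, 290) [ 567. -228.   60.]
(553, 270) [ 605. -290.   60.]
(541, 301) [ 550. -275.   40.]
(526, 356) [ 450. -236.   90.]
(386, 305) [537.   7.   6.]
(572, 364) [ 437. -334.   35.]
(240, 300) [537. 276.  26.]
(190, 253) [622. 375.  17.]
(288, 267) [602. 192.  17.]
(184, 352) [438. 376.  17.]
(270, 357) [434. 218.  17.]
(420, 241) [660. -54.   6.]
(351, 369) [416.  69.   6.]
(404, 166) [769. -15. 120.]
cropc scale 5.0 crop (320, 150, 440, 270)
cropd scale 4.0 crop (105, 135, 235, 285)
```

View pics/cropc.png

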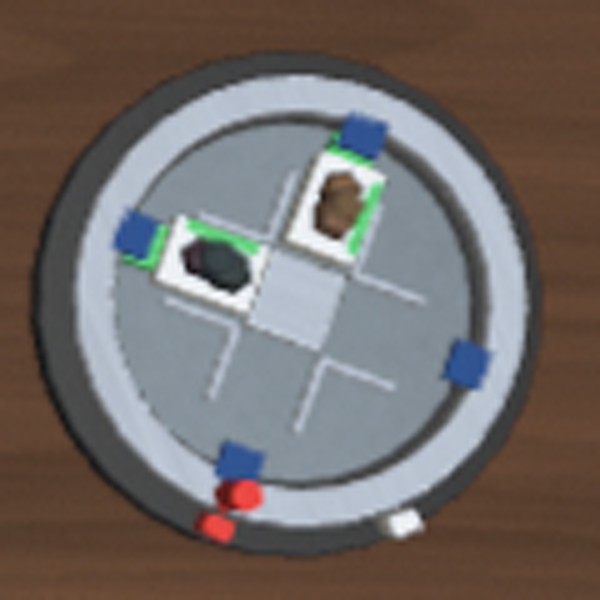

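View pics/cropd.png

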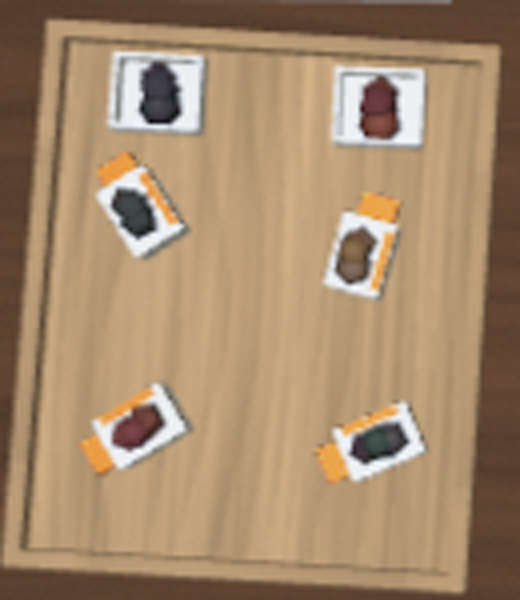

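The crops confirm the reading. The carousel holds two white, green-tab specimens in the far bay (340,200) and the left bay (215,262). The drawer holds four orange-tab ones, and the two empty-style boxes at its far edge are the bystanders. Next I compute the geometry.

```bash
python3 - <<'E'
from lib import *
c=lambda u,v,z:ray("top",(320+u/5-.4,150+v/5-.4),z)[:2]
d=lambda u,v,z:ray("top",(105+u/4-.4,135+v/4-.4),z)[:2]
L=[c(*p,51) for p in [(137,235),(362,136),(466,363),(240,462)]]
print("lugs",np.round(L),"ctr",np.mean(L,0), "axes deg",np.degrees(np.arctan2(*(L[1]-L[3])[::-1])),np.degrees(np.arctan2(*(L[0]-L[2])[::-1])))
H=[c(*p,40) for p in [(268,247),(345,268),(322,348),(247,322)]];print("hub",np.mean(H,0))
im=np.load("pics/cropc.npz")["im"]; 
e=[c(77,298,51),c(527,298,51),c(302,73,51),c(302,523,51)]
print("ring ext",np.round(e))
print("handle top",c(240,492,92),"red",c(217,527,45),"white",c(404,522,45))
print("S1 left",np.mean([c(*p,54) for p in [(177,214),(268,250),(245,315),(155,280)]],0),"S2 far",np.mean([c(*p,54) for p in [(322,148),(385,178),(350,268),(286,238)]],0))
for n,q in dict(A=[(97,193),(134,167),(187,228),(147,257)],B=[(342,208),(400,218),(377,298),(325,285)],C=[(163,384),(190,428),(115,470),(92,425)],D=[(407,402),(426,447),(345,480),(325,440)]).items():
    w=np.array([d(*p,35) for p in q]); print(n,w.mean(0).round(1),[np.round(np.linalg.norm(w[i]-w[(i+1)%4])) for i in range(4)])
for n,p in dict(A=(117,165),B=(379,206),C=(97,455),D=(331,463)).items(): print(n,"tab",d(*p,21).round(1))
E
```

```text
lugs [[ 584. -189.]
 [ 639. -305.]
 [ 522. -360.]
 [ 468. -244.]] ctr [ 553.18003966 -274.78576949] axes deg -19.768094613318144 70.31303641015185
hub [ 555.21717301 -274.75182142]
ring ext [[ 550. -159.]
 [ 557. -392.]
 [ 671. -274.]
 [ 438. -276.]]
handle top [ 453.06325396 -234.23688144] red [ 434.41088875 -234.17380792] white [ 439.76047564 -330.6963682 ]
S1 left [ 568.98377892 -227.28415543] S2 far [ 600.35693265 -291.2934182 ]
A [593.  349.6] [np.float64(29.0), np.float64(53.0), np.float64(32.0), np.float64(54.0)]
B [570.5 205.3] [np.float64(38.0), np.float64(54.0), np.float64(35.0), np.float64(52.0)]
C [452.8 343.3] [np.float64(34.0), np.float64(55.0), np.float64(33.0), np.float64(52.0)]
D [447.2 190.7] [np.float64(32.0), np.float64(56.0), np.float64(29.0), np.float64(58.0)]
A tab [625.  371.2]
B tab [603. 197.]
C tab [433.4 374.5]
D tab [432.7 221.5]
```

```bash
python3 -m jog '[[-0.115,-0.08,0,0,0,0],[-0.115,-0.08,0,0,0,0],[-0.115,-0.08,0,0,0,0],[-0.115,-0.08,0,0,0,0],[-0.115,-0.08,0,0,0,0],[-0.115,-0.08,0,0,0,0],[-0.115,-0.08,0,0,0,0],[-0.115,-0.08,0,0,0,0]]' && python3 -m jog '[[-0.115,-0.08,0,0,0,0],[-0.115,-0.08,0,0,0,0],[-0.115,-0.08,0,0,0,0],[-0.115,-0.08,0,0,0,0],[-0.115,-0.08,0,0,0,0],[-0.115,-0.08,0,0,0,0],[-0.115,-0.08,0,0,0,0],[-0.115,-0.08,0,0,0,0],[0,0,0,0,0,0]]'
python3 - <<'E'
from lib import *
plan((470,-237,230),np.radians(70.8)); save("wrist","w0")
E
```

```text
t: 0.87
tool_pos: [357.0, 493.8, 303.9]
tool_rot: [[-0.972, 0.234, -0.0], [0.234, 0.972, -0.0], [0.0, -0.0, -1.0]]
contact_force: [0.1, 0.1, 0.5]
grip_width: 0.998
grip_force: 0.0
t: 1.62
tool_pos: [548.0, 277.1, 304.2]
tool_rot: [[-0.969, 0.247, 0.005], [0.247, 0.969, -0.005], [-0.006, -0.004, -1.0]]
contact_force: [0.1, -0.5, -0.2]
grip_width: 1.0
grip_force: 0.0
shift(tool,share) [-0.203 -2.069  0.305] turn share [-0.03  0.06  0.86] j7 0.83 pos [548.  277.1 304.2] t 1.62
w0 scale 1.4285714285714286 crop None
```

View pics/w0.png

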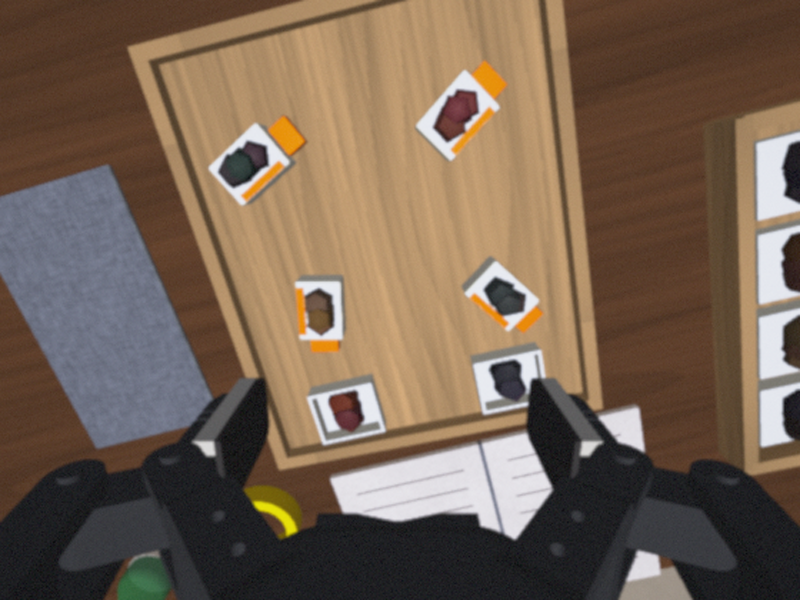

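The wrist view shows all four new specimens, clear of the boxes. Now to the ring handle.

```bash
python3 -m jog '[[-0.0145,-0.148,0.0218,0,0,0.06],[-0.0145,-0.148,0.0218,0,0,0.06],[-0.0145,-0.148,0.0218,0,0,0.06],[-0.0145,-0.148,0.0218,0,0,0.06],[-0.0145,-0.148,0.0218,0,0,0.06],[-0.0145,-0.148,0.0218,0,0,0.06],[-0.0145,-0.148,0.0218,0,0,0.06]]' && python3 -m jog '[[-0.0145,-0.148,0.0218,0,0,0.06],[-0.0145,-0.148,0.0218,0,0,0.06],[-0.0145,-0.148,0.0218,0,0,0.06],[-0.0145,-0.148,0.0218,0,0,0.06],[-0.0145,-0.148,0.0218,0,0,0.06],[-0.0145,-0.148,0.0218,0,0,0.06],[-0.0145,-0.148,0.0218,0,0,0.06],[0,0,0,0,0,0],[0,0,0,0,0,0]]' 
python3 - <<'E'
from lib import *
plan((452.5,-237,130),np.radians(70.8)); save("wrist","w1")
# wrist specimen estimates from w0
z=np.load("pics/w0.npz"); m={k:z[k] for k in ("fx","fy","cx","cy","rvec","tvec")}
hs=cv2.cvtColor(z["im"],cv2.COLOR_RGB2HSV); o=cv2.inRange(hs,(9,170,180),(20,255,255))
n,l,st,ce=cv2.connectedComponentsWithStats(o)
for i in range(1,n):
    if st[i,4]>40: print((ce[i]/.7).round(),st[i,4],ray(0,ce[i],21,m)[:2].round(1))
for q in [[(209,165),(260,123),(293,158),(243,205)],[(416,128),(460,70),(499,106),(452,160)],[(296,282),(343,278),(344,340),(301,343)],[(463,293),(491,258),(541,300),(512,331)]]:
    w=np.array([ray(0,(p[0]*.7,p[1]*.7),35,m)[:2] for p in q]);print(w.mean(0).round(1),[int(np.linalg.norm(w[i]-w[(i+1)%4])) for i in range(4)])
E
```

```text
t: 2.25
tool_pos: [500.7, 28.5, 265.6]
tool_rot: [[-0.962, 0.273, 0.0], [0.273, 0.962, 0.001], [-0.0, 0.001, -1.0]]
contact_force: [1.4, -0.4, 0.5]
grip_width: 0.996
grip_force: 0.0
t: 3.0
tool_pos: [449.3, -228.0, 227.4]
tool_rot: [[-0.948, 0.32, -0.001], [0.32, 0.948, -0.0], [0.0, -0.0, -1.0]]
contact_force: [0.4, 0.7, -0.9]
grip_width: 1.0
grip_force: 0.0
shift(tool,share) [-0.024 -0.03   0.39 ] turn share [-0.  -0.   0.1] j7 1.73 pos [ 449.3 -228.   227.4] t 3.0
w1 scale 1.4285714285714286 crop None
[489.  79.] 316 [435.9 372.1]
[472. 130.] 172 [467.3 353.4]
[286. 135.] 373 [435.7 217.4]
[262. 180.] 142 [462.7 189. ]
[300. 310.] 134 [570.4 184.7]
[489. 310.] 123 [609.9 338.8]
[529. 319.] 138 [626.1 370.2]
[324. 346.] 140 [606.8 194.6]
[449.7 189.3] [49, 32, 52, 36]
[455.9 342. ] [47, 36, 48, 34]
[572.  205.1] [37, 52, 35, 52]
[595.2 349.5] [35, 54, 34, 52]
```

View pics/w1.png

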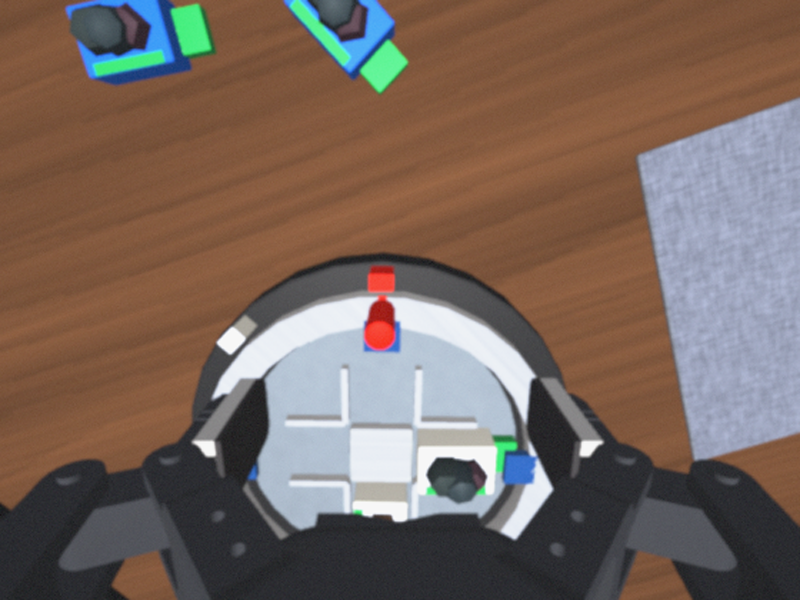

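The handle top is at (380,335) and lines up with the red mark at (381,279). The hub corners are about (351,428) to (411,483).

```bash
python3 - <<'E'
from lib import *
z=np.load("pics/w1.npz"); m={k:z[k] for k in ("fx","fy","cx","cy","rvec","tvec")}
f=lambda u,v,h:ray(0,(u*.7,v*.7),h,m)[:2].round(1)
print("hub",np.mean([f(*p,40) for p in [(351,428),(410,427),(411,483),(352,484)]],0),"handle",f(380,335,92),"red",f(381,273,45),"white",f(232,342,45))
print("rails mid", f(381,395,38), "rail ends",f(345,367,38),f(418,367,38))
# grip point in camera
E
```

```text
hub [ 555.65  -276.875] handle [ 453.3 -239.7] red [ 433.5 -234. ] white [ 445.2 -335.3]
rails mid [ 512.6 -261.9] rail ends [ 486.2 -277.2] [ 501.2 -232.7]
```

```bash
python3 -m jog '[[-0.013,-0.0165,0.08,0,0,0.1],[-0.013,-0.0165,0.08,0,0,0],[0,0,0.08,0,0,0],[0,0,0.08,0,0,0],[0,0,0.07,0,0,0],[0,0,0,0,0,0]]' && python3 -m jog '[[0,0,0,0,0,0],[0,0,0,0,0,0],[0,0,0,0,0,0],[0,0,0,0,0,0],[0,0,0,0,0,0],[0,0,0,0,0,0],[0,0,0,0,0,0],[0,0,0,0,0,0]]' -1 30
python3 - <<'E'
from lib import *
plan((452.5,-237,130),np.radians(70.8))
E
```

```text
t: 3.55
tool_pos: [453.3, -232.6, 127.7]
tool_rot: [[-0.947, 0.32, -0.004], [0.32, 0.947, 0.004], [0.005, 0.002, -1.0]]
contact_force: [0.4, 0.6, 0.5]
grip_width: 0.999
grip_force: 0.0
t: 4.22
tool_pos: [453.8, -236.6, 130.9]
tool_rot: [[-0.946, 0.325, 0.001], [0.325, 0.946, -0.001], [-0.001, -0.0, -1.0]]
contact_force: [-1.0, 0.6, 6.5]
grip_width: 0.176
grip_force: 29.2
shift(tool,share) [ 0.004 -0.003  0.004] turn share [-0.    0.01  0.04] j7 1.77 pos [ 453.8 -236.6  130.9] t 4.22
```

```bash
python3 -m jog '[[-0.0005,-0.0216,0,0,0,-0.5],[-0.0005,-0.0216,0,0,0,-0.5],[-0.0005,-0.0216,0,0,0,-0.5],[-0.0005,-0.0216,0,0,0,-0.5],[-0.0005,-0.0216,0,0,0,-0.5],[-0.0005,-0.0216,0,0,0,-0.5],[-0.0005,-0.0216,0,0,0,-0.5],[-0.0005,-0.0216,0,0,0,-0.5]]' && python3 -m jog '[[-0.0005,-0.0216,0,0,0,-0.5],[-0.0005,-0.0216,0,0,0,-0.5],[-0.0005,-0.0216,0,0,0,-0.5],[-0.0005,-0.0216,0,0,0,-0.5],[-0.0005,-0.0216,0,0,0,-0.5],[-0.0005,-0.0216,0,0,0,-0.5],[-0.0005,-0.0216,0,0,0,-0.5],[-0.0005,-0.0216,0,0,0,-0.5],[0,0,0,0,0,0],[0,0,0,0,0,0]]'
python3 - <<'E'
from lib import *
p=env.read_state(); q=np.array(p["tool_pos"])[:2]-[554.5,-275.5]; print(np.linalg.norm(q),np.degrees(np.arctan2(q[1],q[0]))%360,p["joint_positions"])
E
```

```text
t: 4.88
tool_pos: [446.8, -278.8, 130.9]
tool_rot: [[-0.997, -0.071, -0.002], [-0.071, 0.997, 0.001], [0.002, 0.001, -1.0]]
contact_force: [-3.0, 2.2, 9.8]
grip_width: 0.177
grip_force: 29.5
t: 5.72
tool_pos: [457.3, -321.7, 130.9]
tool_rot: [[-0.892, -0.451, -0.003], [-0.451, 0.892, -0.001], [0.003, 0.0, -1.0]]
contact_force: [-3.6, -1.8, 8.1]
grip_width: 0.176
grip_force: 29.6
107.56976974967957 205.4259284072289 [ 0.62344698  0.64454859 -0.12794364  2.08780369  0.19439327  0.42209273
  2.38212155]
```

Ring opened. The handle arc puts the axis at about (554.7, -275.2). Next I release, rise and turn towards the first done specimen.

```bash
sed -i 's/def plan(xyz,yaw):/def plan(xyz,yaw,k=0):/; s/-np.pi\/2$/-np.pi\/2+k*np.pi/' lib.py; grep -n "k\*np" lib.py
python3 -m jog '[[0,0,0,0,0,0],[0,0,0,0,0,0],[0,0,0,0,0,0],[0,0,0,0,0,0],[0,0,-0.06,0,0,0],[0,0,-0.08,0,0,0],[0,0,-0.08,0,0,0],[0,0,-0.08,0,0,0.5]]' 0.6 && python3 -m jog '[[0,0,-0.08,0,0,1],[0,0,0,0,0,1],[0,0,0,0,0,1],[0,0,0,0,0,1],[0,0,0,0,0,1],[0,0,0,0,0,1],[0,0,0,0,0,1],[0,0,0,0,0,1],[0,0,0,0,0,1],[0,0,0,0,0,1],[0,0,0,0,0,1],[0,0,0,0,0,1]]' && python3 -m jog '[[0,0,0,0,0,1],[0,0,0,0,0,1],[0,0,0,0,0,1],[0,0,0,0,0,1],[0,0,0,0,0,1],[0,0,0,0,0,1],[0,0,0,0,0,1],[0,0,0,0,0,1],[0,0,0,0,0,1],[0,0,0,0,0,1],[0,0,0,0,0,1],[0,0,0,0,0,0]]'
python3 - <<'E'
from lib import *
plan((571,-228,180),np.radians(-19.3)); save("wrist","w2")
E
```

```text
12:    cur=np.arctan2(r[1,1],r[0,1]); d=(yaw-cur+np.pi/2)%np.pi-np.pi/2+k*np.pi
t: 6.38
tool_pos: [459.1, -319.8, 205.5]
tool_rot: [[-0.914, -0.407, -0.001], [-0.407, 0.914, 0.001], [0.0, 0.001, -1.0]]
contact_force: [0.7, 0.3, 0.6]
grip_width: 0.801
grip_force: 0.0
t: 7.38
tool_pos: [459.3, -319.7, 224.9]
tool_rot: [[-0.707, 0.707, -0.0], [0.707, 0.707, 0.0], [0.0, 0.0, -1.0]]
contact_force: [0.3, 0.5, -0.1]
grip_width: 0.803
grip_force: 0.0
t: 8.38
tool_pos: [459.4, -319.5, 224.7]
tool_rot: [[0.306, 0.952, -0.001], [0.952, -0.306, 0.0], [-0.0, -0.001, -1.0]]
contact_force: [-0.0, -0.4, -0.8]
grip_width: 0.802
grip_force: 0.0
shift(tool,share) [0.485 0.313 0.179] turn share [-0.01  0.    0.26] j7 0.64 pos [ 459.4 -319.5  224.7] t 8.38
w2 scale 1.4285714285714286 crop None
```

View pics/w2.png

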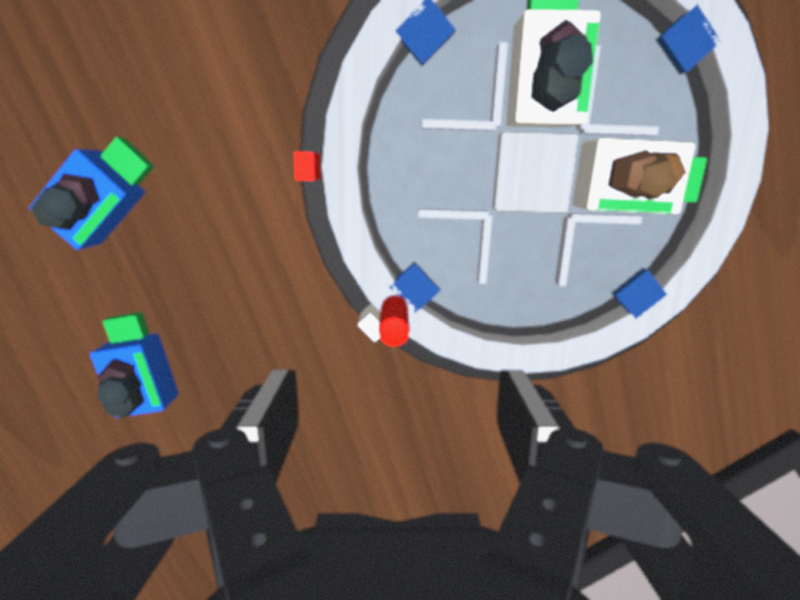

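The handle now stands at the white mark, with (395,325) next to (371,327), and the lugs are between the bays.

```bash
python3 - <<'E'
from lib import *
z=np.load("pics/w2.npz"); m={k:z[k] for k in ("fx","fy","cx","cy","rvec","tvec")}
f=lambda u,v,h:ray(0,(u*.7,v*.7),h,m)[:2].round(1)
for n,h,q in [("hub",40,[(499,132),(580,136),(574,212),(495,209)]),("S1",54,[(526,10),(602,12),(588,126),(517,122)]),("S2",54,[(598,138),(695,146),(684,214),(591,207)])]:
    w=np.array([f(*p,h) for p in q]); a=w[2]+w[3]-w[0]-w[1]; b=w[1]+w[2]-w[0]-w[3]; print(n,w.mean(0),np.degrees(np.arctan2(a[1],a[0])),np.degrees(np.arctan2(b[1],b[0])))
print("rails", f(425,124,38),f(655,130,38),f(421,214,38),f(640,220,38), "red",f(307,160,42),"handle",f(395,332,92))
E
python3 -m jog '[[0.097,0.0626,0.02,0,0,0.26],[0.097,0.0626,0.02,0,0,0],[0.097,0.0626,0.02,0,0,0],[0.097,0.0626,0.02,0,0,0],[0.097,0.0626,0.02,0,0,0],[0,0,0,0,0,0],[0,0,0,0,0,0]]'
python3 - <<'E'
from lib import *
plan((571,-228,114),np.radians(-19.3))
E
```

```text
hub [ 555.9  -277.55] -106.52431637598984 -20.180488330779397
S1 [ 572.55 -231.1 ] -108.21846705894066 -19.929282414188492
S2 [ 604.1   -294.875] -106.42218749831522 -22.063654906570598
rails [ 504.2 -234. ] [ 622.7 -275.3] [ 488.1 -279.4] [ 607.4 -321.4] red [ 437.2 -232.1] handle [ 458.2 -324.3]
t: 9.02
tool_pos: [574.3, -228.4, 199.3]
tool_rot: [[0.323, 0.946, -0.0], [0.946, -0.323, 0.001], [0.001, -0.0, -1.0]]
contact_force: [-1.7, 0.0, 0.3]
grip_width: 0.798
grip_force: 0.0
shift(tool,share) [-0.003 -0.013  0.341] turn share [-0.   -0.01  0.08] j7 0.42 pos [ 574.3 -228.4  199.3] t 9.02
```

```bash
python3 -m jog '[[-0.003,-0.011,0.08,0,0,0.08],[0,0,0.08,0,0,0],[0,0,0.08,0,0,0],[0,0,0.06,0,0,0],[0,0,0.041,0,0,0],[0,0,0,0,0,0],[0,0,0,0,0,0]]' && python3 -m jog '[[0,0,0,0,0,0],[0,0,0,0,0,0],[0,0,0,0,0,0],[0,0,0,0,0,0],[0,0,0,0,0,0],[0,0,0,0,0,0]]' -1 50
python3 - <<'E'
from lib import *
plan((571,-228,114),np.radians(-19.3)); save("side","s1",(240,220,420,355))
E
```

```text
t: 9.6
tool_pos: [569.0, -231.5, 114.9]
tool_rot: [[0.338, 0.941, -0.001], [0.941, -0.338, -0.0], [-0.0, -0.001, -1.0]]
contact_force: [-0.4, 0.1, 0.3]
grip_width: 0.8
grip_force: 0.0
t: 10.1
tool_pos: [570.5, -231.2, 116.2]
tool_rot: [[0.337, 0.941, 0.002], [0.941, -0.337, -0.001], [-0.0, 0.002, -1.0]]
contact_force: [-0.7, -0.2, 6.5]
grip_width: 0.402
grip_force: 51.1
shift(tool,share) [ 0.013 -0.002  0.009] turn share [ 0.02  0.   -0.07] j7 0.49 pos [ 570.5 -231.2  116.2] t 10.1
s1 scale 4.444444444444445 crop (240, 220, 420, 355)
```

View pics/s1.png

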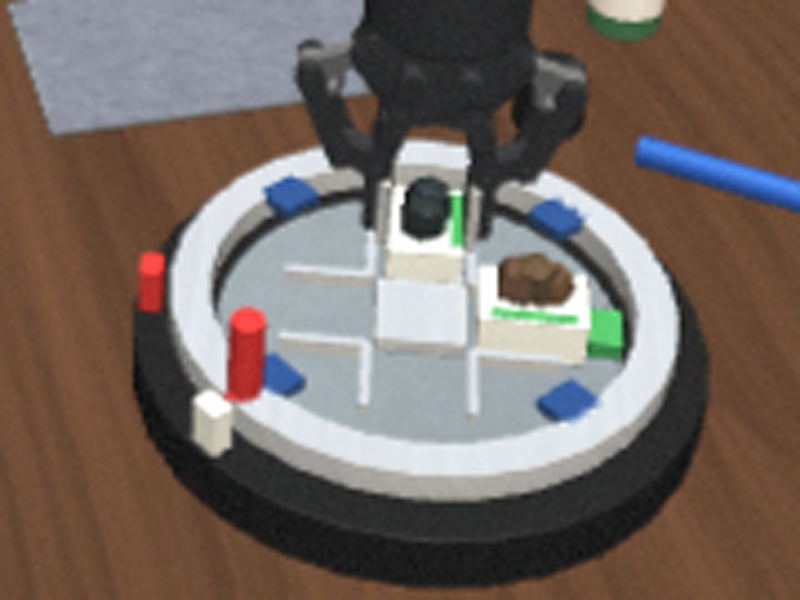

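S1 is gripped cleanly (white block, green tab) and its tips are above the rails. Now I lift it and carry it to the pad.

```bash
python3 -m jog '[[0,0,-0.04,0,0,0],[0,0,-0.08,0,0,0],[0,0,-0.1,0,0,0],[0,0,-0.1,0,0,0],[0.13,-0.03,0,0,0,0],[0.13,-0.03,0,0,0,0],[0.13,-0.03,0,0,0,0],[0.13,-0.03,0,0,0,0],[0.13,-0.03,0,0,0,0],[0.13,-0.03,0,0,0,0],[0.13,-0.03,0,0,0,0],[0,0,0,0,0,0]]'
python3 - <<'E'
from lib import *
plan((600,5,94.5),np.radians(-19.3))
E
```

```text
t: 11.15
tool_pos: [597.6, 11.7, 194.2]
tool_rot: [[0.325, 0.946, -0.002], [0.946, -0.325, 0.007], [0.006, -0.004, -1.0]]
contact_force: [0.9, 1.9, -2.4]
grip_width: 0.406
grip_force: 50.2
shift(tool,share) [-0.025  0.019  0.399] turn share [-0.04 -0.06  0.05] j7 0.07 pos [597.6  11.7 194.2] t 11.15
```

```bash
python3 -m jog '[[-0.02,0.015,0.09,0,0,0],[0,0,0.09,0,0,0],[0,0,0.09,0,0,0],[0,0,0.07,0,0,0],[0,0,0.04,0,0,0],[0,0,0.015,0,0,0],[0,0,0,0,0,0],[0,0,0,0,0,0]]'
python3 - <<'E'
from lib import *
plan((600,5,92.5),np.radians(-19.3))
E
```

```text
t: 11.82
tool_pos: [599.4, -5.0, 96.8]
tool_rot: [[0.337, 0.941, 0.001], [0.941, -0.337, -0.0], [0.0, 0.001, -1.0]]
contact_force: [0.0, 0.0, -0.6]
grip_width: 0.403
grip_force: 50.2
shift(tool,share) [ 0.038 -0.011  0.017] turn share [ 0.01 -0.   -0.07] j7 0.17 pos [599.4  -5.   96.8] t 11.82
```

```bash
python3 -m jog '[[0,0,0.008,0,0,0],[0,0,0.006,0,0,0],[0,0,0,0,0,0],[0,0,0,0,0,0]]' && python3 -m jog '[[0,0,0,0,0,0],[0,0,0,0,0,0],[0,0,0,0,0,0],[0,0,0,0,0,0],[0,0,-0.05,0,0,0],[0,0,-0.1,0,0,0],[0,0,-0.1,0,0,0],[0,0,-0.1,0,0,0],[0,0,-0.05,0,0,-1],[0,0,0,0,0,-1],[0,0,0,0,0,-1]]' 0.6 && python3 -m jog '[[0,0,0,0,0,-1],[0,0,0,0,0,-1],[0,0,0,0,0,-1],[0,0,0,0,0,-1],[0,0,0,0,0,-1],[0,0,0,0,0,-1],[0,0,0,0,0,-1],[0,0,0,0,0,-1],[0,0,0,0,0,-1],[0,0,0,0,0,-1],[0,0,0,0,0,-1],[0,0,0,0,0,-1]]'  && python3 -m jog '[[0,0,0,0,0,-0.7],[0,0,0,0,0,0],[0,0,0,0,0,0]]'
python3 - <<'E'
from lib import *
plan((603,-292.5,200),np.radians(70.7))
E
```

```text
t: 12.15
tool_pos: [599.1, -4.7, 93.0]
tool_rot: [[0.337, 0.941, 0.001], [0.941, -0.337, 0.0], [0.0, 0.001, -1.0]]
contact_force: [0.9, 0.3, -1.6]
grip_width: 0.402
grip_force: 50.2
t: 13.07
tool_pos: [599.6, -4.8, 194.9]
tool_rot: [[0.039, 0.999, 0.003], [0.999, -0.039, -0.0], [-0.0, 0.003, -1.0]]
contact_force: [0.7, 0.2, 0.6]
grip_width: 0.801
grip_force: 0.0
t: 14.07
tool_pos: [598.8, -5.2, 193.6]
tool_rot: [[-0.917, 0.399, 0.001], [0.399, 0.917, -0.001], [-0.001, -0.001, -1.0]]
contact_force: [0.6, 0.0, -0.3]
grip_width: 0.797
grip_force: 0.0
t: 14.32
tool_pos: [598.9, -5.2, 193.3]
tool_rot: [[-0.94, 0.34, 0.001], [0.34, 0.94, -0.0], [-0.001, -0.0, -1.0]]
contact_force: [-0.9, 0.0, 0.2]
grip_width: 0.802
grip_force: 0.0
shift(tool,share) [-0.407 -1.075 -0.026] turn share [-0.    0.01 -0.1 ] j7 1.23 pos [598.9  -5.2 193.3] t 14.32
```

```bash
python3 -m jog '[[-0.051,-0.134,0,0,0,-0.1],[-0.051,-0.134,0,0,0,0],[-0.051,-0.134,0,0,0,0],[-0.051,-0.134,0,0,0,0],[-0.051,-0.134,0,0,0,0],[-0.051,-0.134,0,0,0,0],[-0.051,-0.134,0,0,0,0],[-0.051,-0.134,0,0,0,0],[0,0,0,0,0,0],[0,0,0,0,0,0],[0,0,0,0,0,0]]'
python3 - <<'E'
from lib import *
plan((603,-292,115),np.radians(70.7))
E
```

```text
t: 15.23
tool_pos: [606.6, -291.0, 192.6]
tool_rot: [[-0.944, 0.33, -0.001], [0.33, 0.944, 0.001], [0.001, 0.0, -1.0]]
contact_force: [-0.1, 0.0, -0.6]
grip_width: 0.802
grip_force: 0.0
shift(tool,share) [ 0.012 -0.009  0.31 ] turn share [ 0.   -0.01  0.01] j7 1.66 pos [ 606.6 -291.   192.6] t 15.23
```

```bash
python3 -m jog '[[0.012,-0.009,0.08,0,0,0],[0,0,0.08,0,0,0],[0,0,0.08,0,0,0],[0,0,0.05,0,0,0],[0,0,0.02,0,0,0],[0,0,0,0,0,0],[0,0,0,0,0,0]]' && python3 -m jog '[[0,0,0,0,0,0],[0,0,0,0,0,0],[0,0,0,0,0,0],[0,0,0,0,0,0],[0,0,0,0,0,0],[0,0,0,0,0,0]]' -1 50 && python3 -m jog '[[0,0,-0.04,0,0,0],[0,0,-0.08,0,0,0],[0,0,-0.1,0,0,0],[0,0,-0.1,0,0,0],[0,0,0,0,0,0],[0,0,0,0,0,0]]'
python3 - <<'E'
from lib import *
plan((490,5,190),np.radians(70.7))
E
```

```text
t: 15.82
tool_pos: [603.8, -291.8, 115.5]
tool_rot: [[-0.945, 0.328, 0.001], [0.328, 0.945, 0.0], [-0.0, 0.0, -1.0]]
contact_force: [0.2, 0.1, -0.3]
grip_width: 0.801
grip_force: 0.0
t: 16.32
tool_pos: [604.1, -293.0, 116.6]
tool_rot: [[-0.944, 0.329, 0.002], [0.329, 0.944, -0.001], [-0.002, -0.0, -1.0]]
contact_force: [-0.4, 0.6, 6.2]
grip_width: 0.405
grip_force: 51.0
t: 16.82
tool_pos: [603.8, -293.0, 197.0]
tool_rot: [[-0.944, 0.329, 0.003], [0.329, 0.944, -0.001], [-0.003, -0.0, -1.0]]
contact_force: [-0.1, 0.8, -1.1]
grip_width: 0.404
grip_force: 50.2
shift(tool,share) [0.822 0.976 0.025] turn share [-0.    0.03  0.02] j7 1.66 pos [ 603.8 -293.   197. ] t 16.82
```

```bash
python3 -m jog '[[0.0913,0.1084,0,0,0,0],[0.0913,0.1084,0,0,0,0],[0.0913,0.1084,0,0,0,0],[0.0913,0.1084,0,0,0,0],[0.0913,0.1084,0,0,0,0],[0.0913,0.1084,0,0,0,0],[0.0913,0.1084,0,0,0,0],[0.0913,0.1084,0,0,0,0],[0.0913,0.1084,0,0,0,0],[0,0,0,0,0,0],[0,0,0,0,0,0],[0,0,0,0,0,0]]' && python3 -m jog '[[0,0,0.09,0,0,0],[0,0,0.09,0,0,0],[0,0,0.09,0,0,0],[0,0,0.07,0,0,0],[0,0,0.05,0,0,0],[0,0,0,0,0,0],[0,0,0,0,0,0],[0,0,0,0,0,0]]'
python3 - <<'E'
from lib import *
plan((490,5,93),np.radians(70.7))
E
```

```text
t: 17.82
tool_pos: [488.8, 5.2, 194.5]
tool_rot: [[-0.945, 0.328, -0.001], [0.328, 0.945, -0.001], [0.001, -0.001, -1.0]]
contact_force: [-0.5, -0.3, -0.9]
grip_width: 0.402
grip_force: 50.3
t: 18.48
tool_pos: [489.9, 4.2, 97.9]
tool_rot: [[-0.944, 0.33, 0.001], [0.33, 0.944, -0.001], [-0.001, -0.0, -1.0]]
contact_force: [0.0, -0.1, -1.7]
grip_width: 0.407
grip_force: 50.3
shift(tool,share) [0.001 0.003 0.02 ] turn share [-0.    0.01  0.  ] j7 1.23 pos [489.9   4.2  97.9] t 18.48
```

```bash
cat >> lib.py <<'E'
def tabs(cam="wrist",zt=21):
    m=env.camera_model(cam); im=env.read_camera(cam); o=cv2.inRange(cv2.cvtColor(im,cv2.COLOR_RGB2HSV),(9,170,150),(20,255,255))
    n,l,st,ce=cv2.connectedComponentsWithStats(o)
    for i in range(1,n):
        if st[i,4]>(15 if cam=="top" else 60):
            w=cv2.minAreaRect(np.argwhere(l==i)[:,::-1].astype(np.float32)); c=cv2.boxPoints(w)
            P=np.array([ray(0,c[k],zt,m)[:2] for k in range(4)]); e=[np.linalg.norm(P[1]-P[0]),np.linalg.norm(P[2]-P[1])]
            print(cam,"px",ce[i].round(),st[i,4],"ctr",ray(0,ce[i],zt,m)[:2].round(1),"size",np.round(e),"long-edge deg",np.round(np.degrees(np.arctan2(*(P[1]-P[0] if e[0]>e[1] else P[2]-P[1])[::-1]))%180,1))
E
python3 -m jog '[[0,0,0.01,0,0,0],[0,0,0.009,0,0,0],[0,0,0,0,0,0],[0,0,0,0,0,0]]' && python3 -m jog '[[0,0,0,0,0,0],[0,0,0,0,0,0],[0,0,0,0,0,0],[0,0,0,0,0,0],[0,0,-0.05,0,0,0],[0,0,-0.1,0,0,0],[0,0,-0.1,0,0,0],[0,0,-0.1,0,0,0],[0,0,-0.1,0,0,0]]' 0.8 && python3 -m jog '[[-0.007,0.144,0,0,0,0],[-0.007,0.144,0,0,0,0],[-0.007,0.144,0,0,0,0],[-0.007,0.144,0,0,0,0],[-0.007,0.144,0,0,0,0],[-0.007,0.144,0,0,0,0],[0,0,0,0,0,0],[0,0,0,0,0,0],[0,0,0,0,0,0]]'
python3 - <<'E'
from lib import *
plan((571,205,95),np.radians(75.2)); tabs(); tabs("top"); save("wrist","w3")
E
```

```text
t: 18.82
tool_pos: [489.5, 5.3, 93.2]
tool_rot: [[-0.945, 0.328, 0.001], [0.328, 0.945, 0.0], [-0.001, 0.0, -1.0]]
contact_force: [-0.0, 0.2, 0.1]
grip_width: 0.401
grip_force: 50.3
t: 19.57
tool_pos: [489.0, 5.2, 206.5]
tool_rot: [[-0.944, 0.329, -0.0], [0.329, 0.944, -0.0], [0.0, -0.0, -1.0]]
contact_force: [0.9, -0.2, 0.2]
grip_width: 0.9
grip_force: 0.0
t: 20.32
tool_pos: [569.6, 205.3, 205.0]
tool_rot: [[-0.945, 0.328, -0.001], [0.328, 0.945, -0.001], [0.001, -0.001, -1.0]]
contact_force: [-0.7, 0.1, 0.8]
grip_width: 0.898
grip_force: 0.0
shift(tool,share) [-0.006  0.001  0.44 ] turn share [-0.01 -0.01 -0.76] j7 0.91 pos [569.6 205.3 205. ] t 20.32
wrist px [427.  15.] 319 ctr [469.5 352.3] size [27.  6.] long-edge deg 122.9
wrist px [236.  34.] 788 ctr [435.5 217.7] size [16. 25.] long-edge deg 26.1
wrist px [216.  82.] 373 ctr [460.7 191.2] size [40.  5.] long-edge deg 114.9
wrist px [449. 197.] 266 ctr [609.9 343.7] size [ 5. 41.] long-edge deg 34.8
wrist px [260. 214.] 262 ctr [571.2 186.7] size [ 5. 40.] long-edge deg 166.1
wrist px [485. 206.] 193 ctr [627.4 371.5] size [24.  7.] long-edge deg 126.8
wrist px [282. 247.] 286 ctr [606.5 194.8] size [24. 10.] long-edge deg 76.0
top px [200. 186.] 30 ctr [602.8 196.3] size [10. 21.] long-edge deg 69.9
top px [188. 250.] 31 ctr [433.5 220.9] size [10. 20.] long-edge deg 24.1
w3 scale 1.4285714285714286 crop None
```

View pics/w3.png

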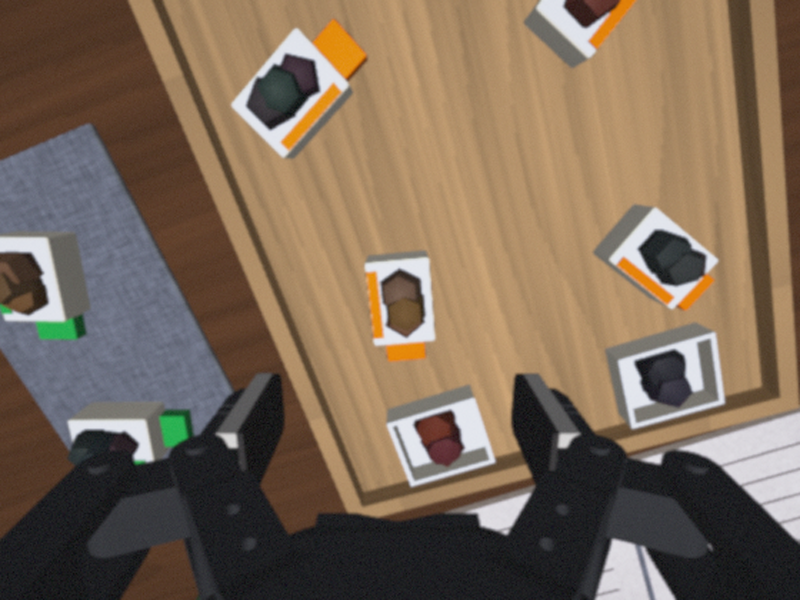

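Both done specimens stand upright on the pad, with block tops at (30,275) and (115,430). New B is at (400,300), tab end at (405,352). Now I grasp B.

```bash
cat >> lib.py <<'E'
def held():
    s=env.read_state(); p=np.array(s["tool_pos"]); r=np.array(s["tool_rot"]); m=env.camera_model("wrist"); im=env.read_camera("wrist")
    o=cv2.inRange(cv2.cvtColor(im,cv2.COLOR_RGB2HSV),(9,170,120),(20,255,255)); n,l,st,ce=cv2.connectedComponentsWithStats(o)
    for i in range(1,n):
        if st[i,4]>60:
            q=r.T@(ray(0,ce[i],p[2]-76,m)-p)
            if np.hypot(*q[:2])<60: print("held tab in tool frame",q.round(1),"px",ce[i].round(),"area",st[i,4])
E
python3 -m jog '[[-0.006,0,0.1,0,0,-0.93],[0,0,0.1,0,0,0],[0,0,0.1,0,0,0],[0,0,0.09,0,0,0],[0,0,0.05,0,0,0],[0,0,0,0,0,0],[0,0,0,0,0,0]]' 0.5 && python3 -m jog '[[0,0,0,0,0,0],[0,0,0,0,0,0],[0,0,0,0,0,0],[0,0,0,0,0,0],[0,0,0,0,0,0],[0,0,0,0,0,0]]' -1 60 && python3 -m jog '[[0,0,-0.04,0,0,0],[0,0,-0.08,0,0,0],[0,0,-0.1,0,0,0],[0,0,-0.1,0,0,0],[0,0,-0.1,0,0,0],[0,0,0,0,0,0],[0,0,0,0,0,0]]'
python3 - <<'E'
from lib import *
held(); plan((571,0,200),np.radians(76)); save("wrist","w4")
E
```

```text
t: 21.05
tool_pos: [571.5, 204.4, 95.2]
tool_rot: [[-0.971, 0.241, -0.001], [0.241, 0.971, -0.001], [0.001, -0.001, -1.0]]
contact_force: [0.2, 0.6, 0.5]
grip_width: 0.749
grip_force: 0.0
t: 21.55
tool_pos: [572.6, 205.6, 97.2]
tool_rot: [[-0.971, 0.24, 0.003], [0.24, 0.971, 0.001], [-0.002, 0.002, -1.0]]
contact_force: [-0.8, -0.2, 7.4]
grip_width: 0.399
grip_force: 60.6
t: 22.13
tool_pos: [572.3, 205.7, 202.4]
tool_rot: [[-0.971, 0.239, 0.004], [0.239, 0.971, 0.002], [-0.003, 0.002, -1.0]]
contact_force: [-1.3, 0.1, -1.8]
grip_width: 0.4
grip_force: 60.3
held tab in tool frame [ -5.6 -17.9  76. ] px [247. 272.] area 821
held tab in tool frame [-37.2  -1.4  76.1] px [278. 323.] area 388
shift(tool,share) [-0.195 -0.798  0.003] turn share [0.   0.   0.03] j7 0.98 pos [571.3 205.4 200.9] t 22.18
w4 scale 1.4285714285714286 crop None
```

View pics/w4.png

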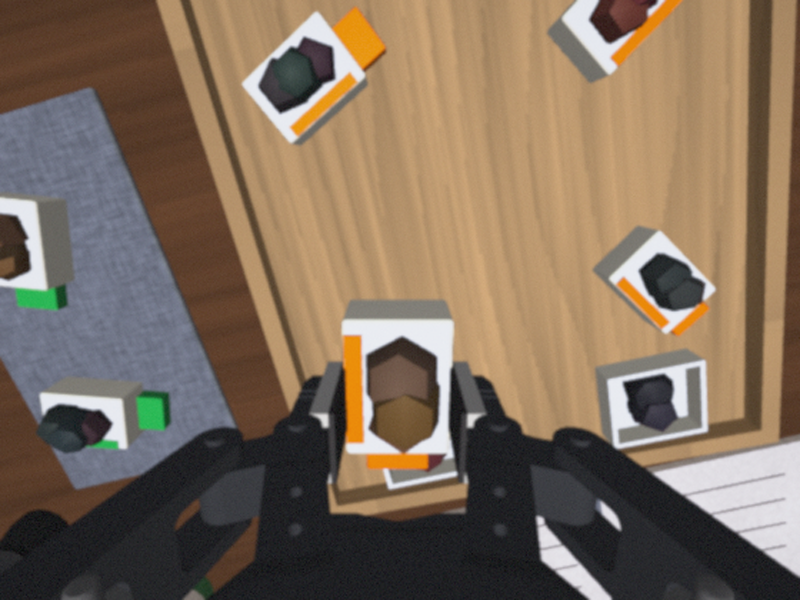

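B is held squarely, tab toward tool -x, with its edge at (398,461). I carry it to the far bay (+x).

```bash
python3 -m jog '[[-0.0454,-0.1462,0,0,0,0],[-0.0454,-0.1462,0,0,0,0],[-0.0454,-0.1462,0,0,0,0],[-0.0454,-0.1462,0,0,0,0],[-0.0454,-0.1462,0,0,0,0],[-0.0454,-0.1462,0,0,0,0],[-0.0454,-0.1462,0,0,0,0]]' && python3 -m jog '[[-0.0454,-0.1462,0,0,0,0],[-0.0454,-0.1462,0,0,0,0],[-0.0454,-0.1462,0,0,0,0],[-0.0454,-0.1462,0,0,0,0],[-0.0454,-0.1462,0,0,0,0],[-0.0454,-0.1462,0,0,0,0],[0,0,0,0,0,0.94],[0,0,0,0,0,0],[0,0,0,0,0,0],[0,0,0,0,0,0]]'
python3 - <<'E'
from lib import *
plan((601,-291.4,119),np.radians(70.7)); held()
E
```

```text
t: 22.82
tool_pos: [586.2, -63.7, 198.6]
tool_rot: [[-0.971, 0.239, -0.004], [0.239, 0.971, 0.0], [0.004, -0.001, -1.0]]
contact_force: [1.4, 0.2, -1.3]
grip_width: 0.401
grip_force: 60.3
t: 23.65
tool_pos: [600.8, -289.1, 198.9]
tool_rot: [[-0.945, 0.326, -0.003], [0.326, 0.945, 0.002], [0.003, 0.002, -1.0]]
contact_force: [-0.2, 1.0, -1.3]
grip_width: 0.401
grip_force: 60.3
shift(tool,share) [-0.005 -0.009  0.319] turn share [ 0.01 -0.03  0.05] j7 1.67 pos [ 600.8 -289.1  198.9] t 23.65
held tab in tool frame [ -5.8 -17.8  76. ] px [247. 272.] area 827
held tab in tool frame [-37.5  -1.3  75.9] px [278. 323.] area 456
```

```bash
python3 -m jog '[[-0.005,-0.009,0.07,0,0,0.05],[0,0,0.08,0,0,0],[0,0,0.08,0,0,0],[0,0,0.06,0,0,0],[0,0,0.028,0,0,0],[0,0,0,0,0,0],[0,0,0,0,0,0],[0,0,0,0,0,0]]'
python3 - <<'E'
from lib import *
plan((601,-291.4,115.5),np.radians(70.7))
E
```

```text
t: 24.37
tool_pos: [602.3, -294.0, 121.8]
tool_rot: [[-0.943, 0.334, 0.002], [0.334, 0.943, -0.001], [-0.002, -0.0, -1.0]]
contact_force: [1.0, 0.7, -1.8]
grip_width: 0.401
grip_force: 60.3
shift(tool,share) [0.009 0.008 0.025] turn share [-0.    0.02 -0.03] j7 1.67 pos [ 602.3 -294.   121.8] t 24.37
```

```bash
python3 -m jog '[[0.006,0.006,0.01,0,0,0],[0,0,0.012,0,0,0],[0,0,0.003,0,0,0],[0,0,0,0,0,0],[0,0,0,0,0,0]]' && python3 -m jog '[[0,0,0,0,0,0],[0,0,0,0,0,0],[0,0,0,0,0,0],[0,0,-0.02,0,0,0],[0,0,-0.08,0,0,0],[0,0,-0.1,0,0,0],[0,0,-0.1,0,0,0],[0,0,0,0,0,0],[0,0,0,0,0,0],[0,0,0,0,0,0]]' 0.2
python3 - <<'E'
from lib import *
plan((595,349,200),np.radians(124.8)); tabs("wrist",40); tabs("top",21)
E
```

```text
t: 24.78
tool_pos: [601.3, -291.9, 116.3]
tool_rot: [[-0.943, 0.334, 0.002], [0.334, 0.943, -0.0], [-0.002, 0.0, -1.0]]
contact_force: [-0.6, 1.7, 5.7]
grip_width: 0.4
grip_force: 61.1
t: 25.62
tool_pos: [600.3, -291.7, 189.5]
tool_rot: [[-0.943, 0.334, -0.0], [0.334, 0.943, 0.0], [0.0, 0.0, -1.0]]
contact_force: [-0.4, 0.2, -0.2]
grip_width: 0.599
grip_force: 0.0
shift(tool,share) [ 0.877  2.408 -0.041] turn share [ 0.   -0.   -9.48] j7 1.67 pos [ 600.3 -291.7  189.5] t 25.62
wrist px [257. 224.] 301 ctr [ 599.4 -309.3] size [ 4. 40.] long-edge deg 159.5
wrist px [278. 263.] 345 ctr [ 635.2 -305.5] size [22. 10.] long-edge deg 70.4
top px [134. 177.] 31 ctr [623.  371.5] size [23.  9.] long-edge deg 123.3
top px [129. 249.] 29 ctr [432.8 374.1] size [ 9. 21.] long-edge deg 29.3
top px [188. 250.] 30 ctr [433.2 220.9] size [ 9. 20.] long-edge deg 28.9
```

B is seated at about 51 mm and aligned with its bay. Next is D, for the +y bay.

```bash
python3 -m jog '[[0,0,0,0,0,1],[0,0,0,0,0,1],[0,0,0,0,0,1],[0,0,0,0,0,1],[0,0,0,0,0,1],[0,0,0,0,0,1],[0,0,0,0,0,1],[0,0,0,0,0,0.9],[0,0,0,0,0,0],[0,0,0,0,0,0]]' 0.5
python3 - <<'E'
from lib import *
plan((448.5,190,195),np.radians(25.5))
E
```

```text
t: 26.55
tool_pos: [600.2, -291.4, 188.5]
tool_rot: [[-0.428, 0.904, -0.002], [0.904, 0.428, 0.0], [0.001, -0.002, -1.0]]
contact_force: [0.2, -0.5, -0.2]
grip_width: 0.75
grip_force: 0.0
shift(tool,share) [ 2.     0.276 -0.024] turn share [-0.02 -0.01 -0.02] j7 1.08 pos [ 600.2 -291.4  188.5] t 26.55
```

```bash
python3 -m jog '[[0.1538,0.0212,-0.002,0,0,0],[0.1538,0.0212,-0.002,0,0,0],[0.1538,0.0212,-0.002,0,0,0],[0.1538,0.0212,-0.002,0,0,0],[0.1538,0.0212,-0.002,0,0,0],[0.1538,0.0212,-0.002,0,0,0],[0.1538,0.0212,-0.002,0,0,0]]' && python3 -m jog '[[0.1538,0.0212,-0.002,0,0,0],[0.1538,0.0212,-0.002,0,0,0],[0.1538,0.0212,-0.002,0,0,0],[0.1538,0.0212,-0.002,0,0,0],[0.1538,0.0212,-0.002,0,0,0],[0.1538,0.0212,-0.002,0,0,0],[0,0,0,0,0,0],[0,0,0,0,0,0],[0,0,0,0,0,0]]'
python3 - <<'E'
from lib import *
plan((448.5,190,95),np.radians(25.5)); tabs()
E
```

```text
t: 27.13
tool_pos: [518.7, -31.1, 192.9]
tool_rot: [[-0.428, 0.904, -0.0], [0.904, 0.428, 0.0], [0.0, -0.0, -1.0]]
contact_force: [0.4, 0.2, 0.7]
grip_width: 0.752
grip_force: 0.0
t: 27.88
tool_pos: [450.0, 189.5, 196.0]
tool_rot: [[-0.428, 0.904, -0.0], [0.904, 0.428, -0.0], [-0.0, -0.0, -1.0]]
contact_force: [0.1, 0.2, -0.6]
grip_width: 0.748
grip_force: 0.0
shift(tool,share) [ 0.004 -0.004  0.404] turn share [-0.    0.   -0.03] j7 0.32 pos [450.  189.5 196. ] t 27.88
wrist px [408.  21.] 359 ctr [474.5 351.6] size [ 6. 27.] long-edge deg 122.5
wrist px [545. 126.] 195 ctr [607.7 336.4] size [21.  6.] long-edge deg 34.8
wrist px [277. 170.] 628 ctr [435.6 217.6] size [23. 17.] long-edge deg 25.3
wrist px [295. 215.] 262 ctr [465.8 190.2] size [40.  5.] long-edge deg 114.9
```

```bash
python3 -m jog '[[-0.002,-0.005,0.1,0,0,0],[0,0,0.1,0,0,0],[0,0,0.1,0,0,0],[0,0,0.07,0,0,0],[0,0,0.035,0,0,0],[0,0,0,0,0,0],[0,0,0,0,0,0]]' && python3 -m jog '[[0,0,0,0,0,0],[0,0,0,0,0,0],[0,0,0,0,0,0],[0,0,0,0,0,0],[0,0,0,0,0,0],[0,0,0,0,0,0]]' -1 60 && python3 -m jog '[[0,0,-0.04,0,0,0],[0,0,-0.08,0,0,0],[0,0,-0.1,0,0,0],[0,0,-0.1,0,0,0],[0,0,-0.1,0,0,0],[0,0,0,0,0,0],[0,0,0,0,0,0]]'
python3 - <<'E'
from lib import *
held(); plan((571.4,-227,200),np.radians(25.5))
E
```

```text
t: 28.52
tool_pos: [449.6, 187.3, 94.9]
tool_rot: [[-0.424, 0.906, -0.0], [0.906, 0.424, -0.001], [-0.0, -0.001, -1.0]]
contact_force: [-0.9, -0.2, 0.3]
grip_width: 0.755
grip_force: 0.0
t: 29.02
tool_pos: [449.8, 188.7, 96.2]
tool_rot: [[-0.426, 0.905, 0.002], [0.905, 0.426, 0.001], [-0.0, 0.002, -1.0]]
contact_force: [-0.7, -1.6, 4.8]
grip_width: 0.403
grip_force: 59.9
t: 29.6
tool_pos: [449.5, 189.3, 201.7]
tool_rot: [[-0.427, 0.904, 0.003], [0.904, 0.427, 0.002], [0.001, 0.004, -1.0]]
contact_force: [-0.8, 0.2, -2.0]
grip_width: 0.403
grip_force: 60.6
held tab in tool frame [32.6 -0.1 76. ] px [278. 201.] area 1692
held tab in tool frame [-9.8 16.6 76.1] px [309. 278.] area 846
shift(tool,share) [-1.714e+00 -2.670e-01  1.000e-03] turn share [ 0.01 -0.   -0.04] j7 0.33 pos [448.8 189.  200.6] t 29.65
```

```bash
python3 -m jog '[[-0.1558,-0.0243,0,0,0,0],[-0.1558,-0.0243,0,0,0,0],[-0.1558,-0.0243,0,0,0,0],[-0.1558,-0.0243,0,0,0,0],[-0.1558,-0.0243,0,0,0,0],[-0.1558,-0.0243,0,0,0,0],[-0.1558,-0.0243,0,0,0,0],[-0.1558,-0.0243,0,0,0,0],[-0.1558,-0.0243,0,0,0,0],[-0.1558,-0.0243,0,0,0,0],[-0.1558,-0.0243,0,0,0,0]]' && python3 -m jog '[[0,0,0,0,0,1],[0,0,0,0,0,1],[0,0,0,0,0,1],[0,0,0,0,0,1],[0,0,0,0,0,1],[0,0,0,0,0,1],[0,0,0,0,0,1],[0,0,0,0,0,0.85],[0,0,0,0,0,0],[0,0,0,0,0,0],[0,0,0,0,0,0]]'
python3 - <<'E'
from lib import *
plan((571.4,-227.5,121),np.radians(-19.3)); held()
E
```

```text
t: 30.57
tool_pos: [570.3, -228.9, 198.1]
tool_rot: [[-0.426, 0.905, -0.003], [0.905, 0.426, 0.002], [0.003, -0.002, -1.0]]
contact_force: [0.7, 0.6, -2.0]
grip_width: 0.399
grip_force: 60.5
t: 31.48
tool_pos: [570.7, -227.1, 198.9]
tool_rot: [[0.336, 0.942, -0.002], [0.942, -0.336, 0.001], [0.0, -0.002, -1.0]]
contact_force: [0.5, -0.1, -1.0]
grip_width: 0.4
grip_force: 60.5
shift(tool,share) [-0.     0.004  0.312] turn share [-0.02 -0.   -0.06] j7 0.44 pos [ 570.7 -227.1  198.9] t 31.48
held tab in tool frame [40.6  0.3 76. ] px [276. 186.] area 199
held tab in tool frame [-11.   20.6  76. ] px [314. 281.] area 95
```

```bash
python3 - <<'E'
from lib import *
im,m=save("wrist","w5")
for p in [(278,201),(276,186),(309,278)]: print(im[p[1],p[0]])
E
```

```text
w5 scale 1.4285714285714286 crop None
[247 199  10]
[233 125  10]
[247 185  10]
```

View pics/w5.png

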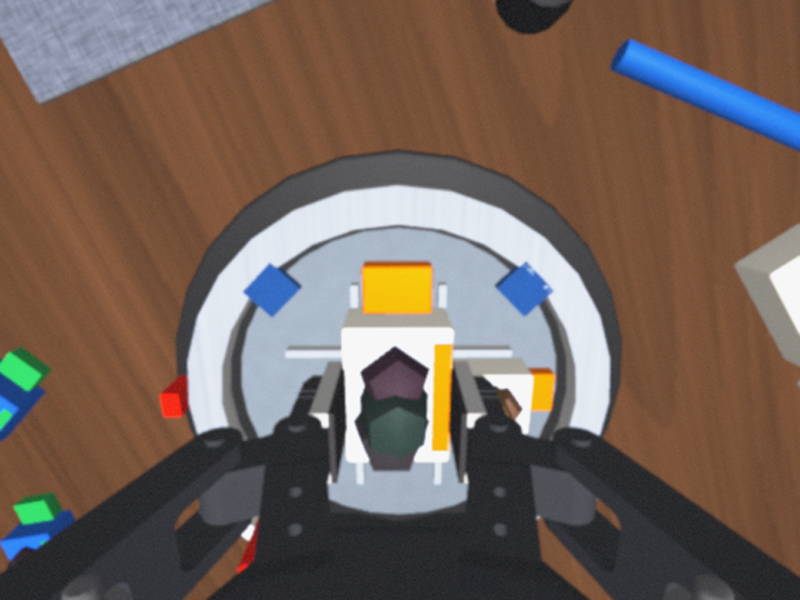

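Only glare changed the tab's hue. D is held squarely, with its tab at (397,288) centred between the bay rail ends at (354,295) and (442,295). I lower it.

```bash
sed -i 's/(20,255,255)/(27,255,255)/' lib.py; python3 -m jog '[[0,0.003,0.07,0,0,0],[0,0,0.08,0,0,0],[0,0,0.08,0,0,0],[0,0,0.06,0,0,0],[0,0,0.02,0,0,0],[0,0,0,0,0,0],[0,0,0,0,0,0],[0,0,0,0,0,0]]'
python3 - <<'E'
from lib import *
plan((571.4,-227.5,116),np.radians(-19.3))
E
```

```text
t: 32.25
tool_pos: [572.5, -228.2, 123.4]
tool_rot: [[0.338, 0.941, 0.002], [0.941, -0.338, -0.001], [-0.0, 0.002, -1.0]]
contact_force: [-0.0, -0.2, -1.7]
grip_width: 0.405
grip_force: 60.4
shift(tool,share) [ 0.001 -0.005  0.03 ] turn share [ 0.02  0.   -0.08] j7 0.51 pos [ 572.5 -228.2  123.4] t 32.25
```

```bash
python3 -m jog '[[0.001,-0.005,0.012,0,0,-0.08],[0,0,0.013,0,0,0],[0,0,0.004,0,0,0],[0,0,0,0,0,0],[0,0,0,0,0,0]]' && python3 -m jog '[[0,0,0,0,0,0],[0,0,0,0,0,0],[0,0,0,0,0,0],[0,0,-0.02,0,0,0],[0,0,-0.08,0,0,0],[0,0,-0.1,0,0,0],[0,0,-0.1,0,0,0],[0,0,0,0,0,0],[0,0,0,0,0,0],[0,0,0,0,0,0]]' 0.2
python3 - <<'E'
from lib import *
plan((455,342,195),np.radians(32.6)); tabs("wrist",40); tabs("top",21)
E
python3 -m jog '[[0,0,0,0,0,-1],[0,0,0,0,0,-1],[0,0,0,0,0,-1],[0,0,0,0,0,-1],[0,0,0,0,0,-1],[0,0,0,0,0,-1],[0,0,0,0,0,-1],[0,0,0,0,0,-1],[0,0,0,0,0,-1.0],[0,0,0,0,0,0],[0,0,0,0,0,0]]' 0.5
python3 - <<'E'
from lib import *
plan((455,342,195),np.radians(32.6))
E
```

```text
t: 32.67
tool_pos: [570.9, -226.9, 115.3]
tool_rot: [[0.331, 0.944, 0.0], [0.944, -0.331, 0.0], [0.0, 0.0, -1.0]]
contact_force: [-0.4, -0.1, 0.6]
grip_width: 0.401
grip_force: 60.7
t: 33.5
tool_pos: [570.6, -226.7, 190.1]
tool_rot: [[0.33, 0.944, -0.0], [0.944, -0.33, 0.0], [0.0, -0.0, -1.0]]
contact_force: [-0.3, 1.2, 0.0]
grip_width: 0.597
grip_force: 0.0
shift(tool,share) [ 1.994 -1.188 -0.019] turn share [-0.   -0.   -9.06] j7 0.46 pos [ 570.6 -226.7  190.1] t 33.5
wrist px [278. 175.] 735 ctr [ 582.9 -196. ] size [22. 17.] long-edge deg 160.7
wrist px [299. 226.] 320 ctr [ 584.9 -238.5] size [ 4. 40.] long-edge deg 72.0
wrist px [383. 279.] 407 ctr [ 634.1 -303.5] size [26. 13.] long-edge deg 73.7
top px [134. 177.] 30 ctr [622.9 371.4] size [23.  9.] long-edge deg 123.3
top px [348. 198.] 41 ctr [ 581.9 -197.8] size [20. 14.] long-edge deg 162.6
top px [129. 249.] 30 ctr [432.7 373.9] size [10. 21.] long-edge deg 36.2
t: 34.52
tool_pos: [570.3, -227.0, 189.2]
tool_rot: [[-0.531, 0.847, -0.001], [0.847, 0.531, 0.001], [0.002, -0.001, -1.0]]
contact_force: [0.1, -0.8, 0.0]
grip_width: 0.751
grip_force: 0.0
shift(tool,share) [ 2.173  0.819 -0.02 ] turn share [-0.01 -0.02 -0.09] j7 1.11 pos [ 570.3 -227.   189.2] t 34.52
```

```bash
python3 -m jog '[[0.145,0.0547,-0.0013,0,0,0],[0.145,0.0547,-0.0013,0,0,0],[0.145,0.0547,-0.0013,0,0,0],[0.145,0.0547,-0.0013,0,0,0],[0.145,0.0547,-0.0013,0,0,0],[0.145,0.0547,-0.0013,0,0,0],[0.145,0.0547,-0.0013,0,0,0],[0.145,0.0547,-0.0013,0,0,0]]' && python3 -m jog '[[0.145,0.0547,-0.0013,0,0,0],[0.145,0.0547,-0.0013,0,0,0],[0.145,0.0547,-0.0013,0,0,0],[0.145,0.0547,-0.0013,0,0,0],[0.145,0.0547,-0.0013,0,0,0],[0.145,0.0547,-0.0013,0,0,0],[0.145,0.0547,-0.0013,0,0,0],[0,0,0,0,0,0],[0,0,0,0,0,0],[0,0,0,0,0,0]]'
python3 - <<'E'
from lib import *
plan((455,342,95),np.radians(32.6)); tabs()
E
```

```text
t: 35.18
tool_pos: [507.8, 78.3, 192.4]
tool_rot: [[-0.531, 0.847, -0.001], [0.847, 0.531, -0.0], [0.0, -0.001, -1.0]]
contact_force: [0.8, 0.2, -0.2]
grip_width: 0.751
grip_force: 0.0
t: 36.02
tool_pos: [453.7, 341.8, 194.5]
tool_rot: [[-0.533, 0.846, -0.0], [0.846, 0.533, -0.001], [-0.001, -0.001, -1.0]]
contact_force: [0.3, -0.5, 0.3]
grip_width: 0.75
grip_force: 0.0
shift(tool,share) [-0.002  0.005  0.398] turn share [-0.01  0.01 -0.07] j7 0.19 pos [453.7 341.8 194.5] t 36.02
wrist px [280. 168.] 654 ctr [436.7 370.8] size [23. 17.] long-edge deg 32.2
wrist px [299. 214.] 280 ctr [471.  347.3] size [ 5. 39.] long-edge deg 123.5
wrist px [461. 281.] 213 ctr [626.2 371.5] size [ 9. 24.] long-edge deg 132.2
```

```bash
python3 -m jog '[[0.005,0.004,0.1,0,0,-0.07],[0,0,0.1,0,0,0],[0,0,0.1,0,0,0],[0,0,0.07,0,0,0],[0,0,0.03,0,0,0],[0,0,0,0,0,0],[0,0,0,0,0,0]]' && python3 -m jog '[[0,0,0,0,0,0],[0,0,0,0,0,0],[0,0,0,0,0,0],[0,0,0,0,0,0],[0,0,0,0,0,0],[0,0,0,0,0,0]]' -1 60 && python3 -m jog '[[0,0,-0.04,0,0,0],[0,0,-0.08,0,0,0],[0,0,-0.1,0,0,0],[0,0,-0.1,0,0,0],[0,0,-0.1,0,0,0],[0,0,0,0,0,0],[0,0,0,0,0,0]]'
python3 - <<'E'
from lib import *
held(); plan((506.9,-258.5,200),np.radians(32.6))
E
```

```text
t: 36.65
tool_pos: [455.0, 342.5, 95.2]
tool_rot: [[-0.537, 0.843, 0.0], [0.843, 0.537, -0.001], [-0.001, -0.0, -1.0]]
contact_force: [0.6, 0.6, 0.1]
grip_width: 0.754
grip_force: 0.0
t: 37.15
tool_pos: [455.1, 344.2, 96.5]
tool_rot: [[-0.539, 0.842, 0.002], [0.842, 0.539, 0.001], [0.0, 0.003, -1.0]]
contact_force: [-0.1, -1.6, 6.1]
grip_width: 0.403
grip_force: 60.4
t: 37.73
tool_pos: [454.6, 344.5, 202.0]
tool_rot: [[-0.54, 0.842, 0.003], [0.842, 0.54, 0.003], [0.001, 0.004, -1.0]]
contact_force: [-0.2, 0.2, -1.2]
grip_width: 0.398
grip_force: 60.2
held tab in tool frame [32.6 -0.4 76. ] px [278. 201.] area 1682
held tab in tool frame [-9.5 16.3 76.1] px [309. 277.] area 861
shift(tool,share) [-2.143e+00 -1.123e+00  1.000e-03] turn share [ 0.01 -0.01  0.02] j7 0.19 pos [453.8 344.1 200.7] t 37.78
```

```bash
python3 -m jog '[[-0.1429,-0.0749,0,0,0,0],[-0.1429,-0.0749,0,0,0,0],[-0.1429,-0.0749,0,0,0,0],[-0.1429,-0.0749,0,0,0,0],[-0.1429,-0.0749,0,0,0,0],[-0.1429,-0.0749,0,0,0,0],[-0.1429,-0.0749,0,0,0,0],[-0.1429,-0.0749,0,0,0,0]]' && python3 -m jog '[[-0.1429,-0.0749,0,0,0,0],[-0.1429,-0.0749,0,0,0,0],[-0.1429,-0.0749,0,0,0,0],[-0.1429,-0.0749,0,0,0,0],[-0.1429,-0.0749,0,0,0,0],[-0.1429,-0.0749,0,0,0,0],[-0.1429,-0.0749,0,0,0,0]]' && python3 -m jog '[[0,0,0,0,0,-1],[0,0,0,0,0,-1],[0,0,0,0,0,-1],[0,0,0,0,0,-1],[0,0,0,0,0,-1],[0,0,0,0,0,-1],[0,0,0,0,0,-0.6],[0,0,0,0,0,0],[0,0,0,0,0,0],[0,0,0,0,0,0]]'
python3 - <<'E'
from lib import *
plan((507,-258.5,121),np.radians(70.7)); held()
E
```

```text
t: 38.45
tool_pos: [481.2, 20.7, 198.9]
tool_rot: [[-0.54, 0.842, -0.003], [0.842, 0.54, -0.0], [0.001, -0.003, -1.0]]
contact_force: [0.9, 0.6, -1.6]
grip_width: 0.4
grip_force: 60.1
t: 39.03
tool_pos: [505.8, -260.3, 198.6]
tool_rot: [[-0.54, 0.842, -0.003], [0.842, 0.54, 0.002], [0.003, -0.002, -1.0]]
contact_force: [1.0, -0.1, -1.4]
grip_width: 0.401
grip_force: 60.1
t: 39.87
tool_pos: [506.5, -258.6, 199.3]
tool_rot: [[-0.942, 0.336, -0.001], [0.336, 0.942, 0.001], [0.002, 0.0, -1.0]]
contact_force: [0.4, 0.9, -0.7]
grip_width: 0.406
grip_force: 60.2
shift(tool,share) [-0.002  0.001  0.313] turn share [ 0.   -0.02 -0.05] j7 1.69 pos [ 506.5 -258.6  199.3] t 39.87
held tab in tool frame [33.1 -1.4 76.1] px [278. 201.] area 1644
held tab in tool frame [-9.1 15.3 76. ] px [309. 278.] area 843
held tab in tool frame [-5.3 57.6 76. ] px [390. 271.] area 373
held tab in tool frame [-47.  -11.   75.9] px [261. 338.] area 161
```

```bash
python3 -m jog '[[-0.002,0.001,0.07,0,0,-0.05],[0,0,0.08,0,0,0],[0,0,0.08,0,0,0],[0,0,0.06,0,0,0],[0,0,0.02,0,0,0],[0,0,0,0,0,0],[0,0,0,0,0,0],[0,0,0,0,0,0]]'
python3 - <<'E'
from lib import *
plan((507,-258.5,116),np.radians(70.7))
E
```

```text
t: 40.58
tool_pos: [508.1, -259.1, 123.4]
tool_rot: [[-0.944, 0.33, 0.002], [0.33, 0.944, -0.001], [-0.002, -0.0, -1.0]]
contact_force: [0.2, -0.0, -2.1]
grip_width: 0.398
grip_force: 60.2
shift(tool,share) [0.005 0.001 0.029] turn share [-0.    0.02  0.01] j7 1.71 pos [ 508.1 -259.1  123.4] t 40.58
```

```bash
python3 -m jog '[[0.005,0.001,0.012,0,0,0],[0,0,0.013,0,0,0],[0,0,0.004,0,0,0],[0,0,0,0,0,0],[0,0,0,0,0,0]]' && python3 -m jog '[[0,0,0,0,0,0],[0,0,0,0,0,0],[0,0,0,0,0,0],[0,0,-0.02,0,0,0],[0,0,-0.08,0,0,0],[0,0,-0.1,0,0,0],[0,0,-0.1,0,0,0],[0,0,0,0,0,0],[0,0,0,0,0,0],[0,0,0,0,0,0]]' 0.2
python3 - <<'E'
from lib import *
tabs("wrist",40); tabs("top",21); plan((594.5,349.5,200),np.radians(70.7))
E
```

```text
t: 41.0
tool_pos: [506.4, -258.1, 115.6]
tool_rot: [[-0.944, 0.33, 0.0], [0.33, 0.944, 0.0], [-0.0, 0.0, -1.0]]
contact_force: [-0.3, 0.1, 2.8]
grip_width: 0.399
grip_force: 60.5
t: 41.83
tool_pos: [506.2, -257.9, 190.3]
tool_rot: [[-0.944, 0.329, -0.0], [0.329, 0.944, 0.0], [0.0, 0.0, -1.0]]
contact_force: [0.5, 0.2, -0.3]
grip_width: 0.599
grip_force: 0.0
wrist px [278. 175.] 732 ctr [ 475.  -248.6] size [22. 17.] long-edge deg 70.7
wrist px [299. 225.] 329 ctr [ 516.6 -246.3] size [40.  6.] long-edge deg 160.0
wrist px [392. 278.] 382 ctr [ 583.6 -189.3] size [27. 12.] long-edge deg 166.5
wrist px [259. 341.] 213 ctr [ 605.3 -311.3] size [ 4. 39.] long-edge deg 159.8
top px [134. 177.] 31 ctr [623.  371.5] size [23.  9.] long-edge deg 123.3
top px [389. 180.] 29 ctr [ 633.5 -306.7] size [ 9. 21.] long-edge deg 69.7
top px [347. 198.] 31 ctr [ 583.  -194.6] size [20. 11.] long-edge deg 154.6
top px [367. 240.] 43 ctr [ 473.7 -250. ] size [15. 21.] long-edge deg 73.2
shift(tool,share) [ 0.465  2.41  -0.041] turn share [ 0.   -0.02  0.01] j7 1.7 pos [ 505.7 -257.7  189.4] t 41.93
```

```bash
python3 -m jog '[[0.031,0.1607,-0.003,0,0,0],[0.031,0.1607,-0.003,0,0,0],[0.031,0.1607,-0.003,0,0,0],[0.031,0.1607,-0.003,0,0,0],[0.031,0.1607,-0.003,0,0,0],[0.031,0.1607,-0.003,0,0,0],[0.031,0.1607,-0.003,0,0,0],[0.031,0.1607,-0.003,0,0,0]]' 0.5 && python3 -m jog '[[0.031,0.1607,-0.003,0,0,0],[0.031,0.1607,-0.003,0,0,0],[0.031,0.1607,-0.003,0,0,0],[0.031,0.1607,-0.003,0,0,0],[0.031,0.1607,-0.003,0,0,0],[0.031,0.1607,-0.003,0,0,0],[0.031,0.1607,-0.003,0,0,0]]' && python3 -m jog '[[0,0,0,0,0,-1],[0,0,0,0,0,-1],[0,0,0,0,0,-1],[0,0,0,0,0,-1],[0,0,0,0,0,-1],[0,0,0,0,0,-1],[0,0,0,0,0,-1],[0,0,0,0,0,-1],[0,0,0,0,0,-1],[0,0,0,0,0,-0.4],[0,0,0,0,0,0],[0,0,0,0,0,0]]'
python3 - <<'E'
from lib import *
plan((594.5,349.5,95),np.radians(124.6)); tabs()
E
```

```text
t: 42.6
tool_pos: [553.1, 67.7, 195.1]
tool_rot: [[-0.944, 0.33, -0.002], [0.33, 0.944, -0.001], [0.002, -0.001, -1.0]]
contact_force: [1.2, 0.1, 0.0]
grip_width: 0.753
grip_force: 0.0
t: 43.18
tool_pos: [594.4, 351.0, 199.9]
tool_rot: [[-0.944, 0.329, -0.002], [0.329, 0.944, -0.002], [0.002, -0.002, -1.0]]
contact_force: [0.7, -0.7, 0.1]
grip_width: 0.748
grip_force: 0.0
t: 44.18
tool_pos: [594.8, 348.7, 200.2]
tool_rot: [[-0.824, -0.567, -0.002], [-0.567, 0.824, -0.001], [0.002, 0.0, -1.0]]
contact_force: [-0.4, -0.1, -0.1]
grip_width: 0.752
grip_force: 0.0
shift(tool,share) [-0.002  0.003  0.421] turn share [ 0.   -0.02 -0.01] j7 1.5 pos [594.8 348.7 200.2] t 44.18
wrist px [262. 215.] 262 ctr [607.5 338.5] size [ 6. 39.] long-edge deg 33.9
wrist px [280. 250.] 294 ctr [625.6 369.8] size [23. 10.] long-edge deg 124.5
```

```bash
python3 -m jog '[[-0.006,0.004,0.1,0,0,0],[0,0,0.1,0,0,0],[0,0,0.1,0,0,0],[0,0,0.08,0,0,0],[0,0,0.041,0,0,0],[0,0,0,0,0,0],[0,0,0,0,0,0]]' 0.3 && python3 -m jog '[[0,0,0,0,0,0],[0,0,0,0,0,0],[0,0,0,0,0,0],[0,0,0,0,0,0],[0,0,0,0,0,0],[0,0,0,0,0,0]]' -1 60 && python3 -m jog '[[0,0,-0.04,0,0,0],[0,0,-0.08,0,0,0],[0,0,-0.1,0,0,0],[0,0,-0.1,0,0,0],[0,0,-0.1,0,0,0],[0,0,0,0,0,0],[0,0,0,0,0,0]]'
python3 - <<'E'
from lib import *
held(); plan((538.5,-321.5,200),np.radians(124.6))
E
```

```text
t: 44.82
tool_pos: [595.8, 350.9, 96.0]
tool_rot: [[-0.823, -0.568, -0.001], [-0.568, 0.823, -0.001], [0.001, -0.0, -1.0]]
contact_force: [0.9, 0.9, 0.6]
grip_width: 0.65
grip_force: 0.0
t: 45.32
tool_pos: [597.0, 351.5, 98.2]
tool_rot: [[-0.823, -0.568, 0.003], [-0.568, 0.823, 0.002], [-0.003, -0.0, -1.0]]
contact_force: [-0.1, -0.3, 6.8]
grip_width: 0.399
grip_force: 61.2
t: 45.9
tool_pos: [596.5, 351.2, 203.4]
tool_rot: [[-0.823, -0.568, 0.003], [-0.568, 0.823, 0.002], [-0.004, -0.0, -1.0]]
contact_force: [-0.9, 0.3, -1.6]
grip_width: 0.396
grip_force: 60.4
held tab in tool frame [ -3.6 -18.1  76. ] px [247. 271.] area 821
held tab in tool frame [-35.1  -1.7  76.1] px [278. 322.] area 459
shift(tool,share) [ 1.715 -2.083  0.007] turn share [-0.  0.  0.] j7 1.49 pos [595.6 350.5 201.7] t 45.95
```

```bash
python3 -m jog '[[0,0,0,0,0,1],[0,0,0,0,0,1],[0,0,0,0,0,1],[0,0,0,0,0,1],[0,0,0,0,0,1],[0,0,0,0,0,1],[0,0,0,0,0,1],[0,0,0,0,0,1],[0,0,0,0,0,1],[0,0,0,0,0,1],[0,0,0,0,0,1],[0,0,0,0,0,1]]' && python3 -m jog '[[0,0,0,0,0,1],[0,0,0,0,0,1],[0,0,0,0,0,1],[0,0,0,0,0,1],[0,0,0,0,0,1],[0,0,0,0,0,1],[0,0,0,0,0,1],[0,0,0,0,0,1],[0,0,0,0,0,1],[0,0,0,0,0,1],[0,0,0,0,0,1],[0,0,0,0,0,1]]' && python3 -m jog '[[0,0,0,0,0,1],[0,0,0,0,0,0],[0,0,0,0,0,0],[0,0,0,0,0,0]]'
python3 - <<'E'
from lib import *
plan((537.8,-323.3,200),np.radians(-19.3)); held()
E
```

```text
t: 46.95
tool_pos: [594.5, 350.1, 199.0]
tool_rot: [[-0.825, 0.565, -0.004], [0.565, 0.825, -0.003], [0.002, -0.004, -1.0]]
contact_force: [-0.8, -0.0, -2.3]
grip_width: 0.398
grip_force: 60.4
t: 47.95
tool_pos: [594.5, 350.3, 199.1]
tool_rot: [[0.228, 0.974, -0.003], [0.974, -0.228, -0.002], [-0.003, -0.003, -1.0]]
contact_force: [-0.6, 0.3, -2.2]
grip_width: 0.398
grip_force: 60.4
t: 48.28
tool_pos: [595.2, 350.6, 200.2]
tool_rot: [[0.317, 0.948, -0.002], [0.948, -0.317, -0.001], [-0.002, -0.001, -1.0]]
contact_force: [0.3, -0.1, -1.8]
grip_width: 0.397
grip_force: 60.4
shift(tool,share) [-2.629  0.637  0.004] turn share [-0.01  0.02  0.14] j7 -0.43 pos [595.2 350.6 200.2] t 48.28
held tab in tool frame [ -5.4 -14.9  76. ] px [247. 272.] area 823
held tab in tool frame [-36.5   1.4  76.1] px [278. 322.] area 400
```

```bash
python3 -m jog '[[-0.1546,0.0375,0,0,0,0],[-0.1546,0.0375,0,0,0,0],[-0.1546,0.0375,0,0,0,0],[-0.1546,0.0375,0,0,0,0],[-0.1546,0.0375,0,0,0,0],[-0.1546,0.0375,0,0,0,0],[-0.1546,0.0375,0,0,0,0],[-0.1546,0.0375,0,0,0,0],[-0.1546,0.0375,0,0,0,0]]' && python3 -m jog '[[-0.1546,0.0375,0,0,0,0],[-0.1546,0.0375,0,0,0,0],[-0.1546,0.0375,0,0,0,0],[-0.1546,0.0375,0,0,0,0],[-0.1546,0.0375,0,0,0,0],[-0.1546,0.0375,0,0,0,0],[-0.1546,0.0375,0,0,0,0],[-0.1546,0.0375,0,0,0,0],[0,0,0,0,0,0.14],[0,0,0,0,0,0],[0,0,0,0,0,0],[0,0,0,0,0,0]]'
python3 - <<'E'
from lib import *
plan((538.2,-322.3,121),np.radians(-19.3)); held()
E
```

```text
t: 49.08
tool_pos: [564.4, -7.7, 201.5]
tool_rot: [[0.318, 0.948, 0.001], [0.948, -0.318, 0.0], [0.0, 0.0, -1.0]]
contact_force: [1.5, -0.4, -1.9]
grip_width: 0.401
grip_force: 60.4
t: 50.08
tool_pos: [537.5, -320.9, 200.9]
tool_rot: [[0.33, 0.944, -0.0], [0.944, -0.33, 0.002], [0.002, -0.001, -1.0]]
contact_force: [0.7, 0.4, -1.0]
grip_width: 0.4
grip_force: 60.4
shift(tool,share) [-0.005  0.005  0.319] turn share [-0.01 -0.02  0.01] j7 0.58 pos [ 537.5 -320.9  200.9] t 50.08
held tab in tool frame [45.1 34.3 76. ] px [346. 177.] area 356
held tab in tool frame [ -5.2 -15.   76. ] px [247. 271.] area 825
held tab in tool frame [-36.7   1.4  75.9] px [278. 322.] area 452
```

```bash
python3 -m jog '[[-0.005,0.005,0.07,0,0,0],[0,0,0.08,0,0,0],[0,0,0.08,0,0,0],[0,0,0.06,0,0,0],[0,0,0.026,0,0,0],[0,0,0,0,0,0],[0,0,0,0,0,0],[0,0,0,0,0,0]]'
python3 - <<'E'
from lib import *
plan((538.2,-322.3,116),np.radians(-19.3))
E
```

```text
t: 50.8
tool_pos: [538.6, -324.2, 123.2]
tool_rot: [[0.332, 0.943, 0.001], [0.943, -0.332, -0.001], [-0.0, 0.002, -1.0]]
contact_force: [-0.1, 0.6, -2.1]
grip_width: 0.402
grip_force: 60.4
shift(tool,share) [ 0.007 -0.004  0.029] turn share [ 0.02  0.   -0.01] j7 0.65 pos [ 538.6 -324.2  123.2] t 50.8
```

```bash
python3 -m jog '[[0.007,-0.004,0.012,0,0,0],[0,0,0.013,0,0,0],[0,0,0.002,0,0,0],[0,0,0,0,0,0],[0,0,0,0,0,0]]' && python3 -m jog '[[0,0,0,0,0,0],[0,0,0,0,0,0],[0,0,0,0,0,0],[0,0,-0.02,0,0,0],[0,0,-0.08,0,0,0],[0,0,-0.1,0,0,0],[0,0,-0.1,0,0,0],[0,0,-0.1,0,0,0],[0,0,0,0,0,0],[0,0,0,0,0,0]]' 0.2
python3 - <<'E'
from lib import *
tabs("wrist",40); plan((457.3,-321.7,200),np.radians(116.8),-1);plan((457.3,-321.7,200),np.radians(116.8)); save("side","s2",(240,220,420,355)); save("top","t2",(320,150,440,270))
E
```

```text
t: 51.22
tool_pos: [538.2, -322.2, 117.2]
tool_rot: [[0.332, 0.943, 0.002], [0.943, -0.332, 0.001], [0.001, 0.002, -1.0]]
contact_force: [-0.9, 1.4, 8.3]
grip_width: 0.4
grip_force: 61.5
t: 52.05
tool_pos: [538.2, -322.9, 217.2]
tool_rot: [[0.333, 0.943, 0.003], [0.943, -0.333, -0.002], [-0.001, 0.004, -1.0]]
contact_force: [0.3, 1.3, 0.2]
grip_width: 0.601
grip_force: 0.0
wrist px [274.  16.] 670 ctr [ 584.5 -190.4] size [24. 12.] long-edge deg 160.6
wrist px [296.  67.] 379 ctr [ 588.2 -226.2] size [40.  5.] long-edge deg 69.8
wrist px [206. 129.] 322 ctr [ 508.8 -245.3] size [40.  5.] long-edge deg 160.6
wrist px [165. 148.] 459 ctr [ 473.  -247.4] size [12. 24.] long-edge deg 71.4
wrist px [381. 148.] 415 ctr [ 633.6 -304.4] size [23. 11.] long-edge deg 69.2
wrist px [339. 170.] 260 ctr [ 596.8 -309.9] size [39.  5.] long-edge deg 161.7
wrist px [258. 211.] 255 ctr [ 523.9 -320.6] size [ 5. 40.] long-edge deg 69.7
wrist px [277. 246.] 288 ctr [ 528.1 -355.8] size [22.  9.] long-edge deg 160.4
shift(tool,share) [-0.105 -0.304  0.063] turn share [ 1.000e-02  1.000e-02 -2.377e+01] j7 0.57 pos [ 537.6 -322.2  215.9] t 52.1
shift(tool,share) [-0.105 -0.304  0.063] turn share [ 0.01 -0.    7.64] j7 0.57 pos [ 537.6 -322.2  215.9] t 52.1
s2 scale 4.444444444444445 crop (240, 220, 420, 355)
t2 scale 5.0 crop (320, 150, 440, 270)
```

View pics/s2.png

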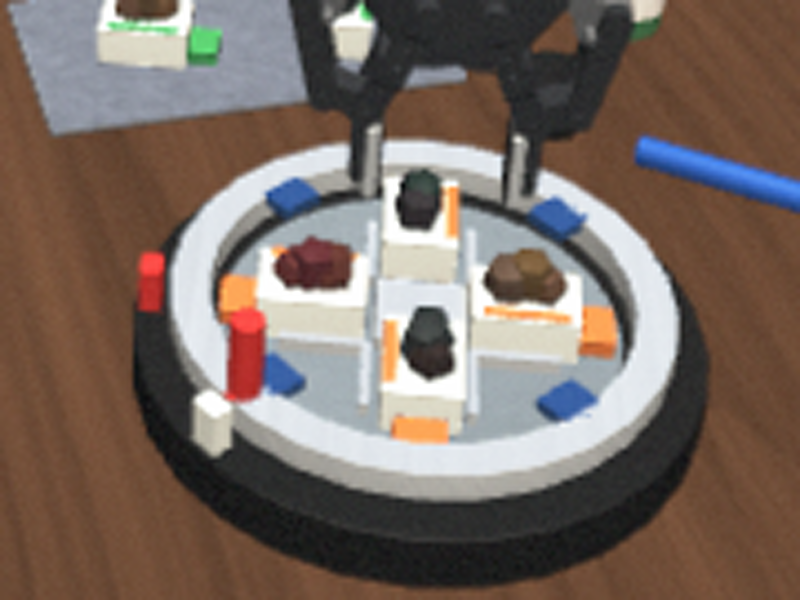

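All four new specimens lie flat between the rails with tabs outward, and the ring is still open with the handle at (247,355). Both done specimens are on the pad. Now I lock the ring.

```bash
python3 -m jog '[[-0.021,-0.061,0.012,0,0,0],[-0.021,-0.061,0.012,0,0,0],[-0.021,-0.061,0.012,0,0,0],[-0.021,-0.061,0.012,0,0,0],[-0.021,-0.061,0.012,0,0,0]]' 0.5 && python3 -m jog '[[0,0,0,0,0,1],[0,0,0,0,0,1],[0,0,0,0,0,1],[0,0,0,0,0,1],[0,0,0,0,0,1],[0,0,0,0,0,1],[0,0,0,0,0,1],[0,0,0,0,0,0.8],[0,0,0,0,0,0],[0,0,0,0,0,0],[0,0,0,0,0,0]]'
python3 - <<'E'
from lib import *
plan((457.3,-321.7,130),np.radians(115.5))
E
```

```text
t: 52.62
tool_pos: [455.5, -321.2, 199.1]
tool_rot: [[0.332, 0.943, -0.002], [0.943, -0.332, 0.001], [0.0, -0.003, -1.0]]
contact_force: [-0.2, -0.4, -0.1]
grip_width: 0.748
grip_force: 0.0
t: 53.53
tool_pos: [456.6, -321.5, 199.9]
tool_rot: [[0.899, 0.438, -0.001], [0.438, -0.899, 0.001], [-0.001, -0.001, -1.0]]
contact_force: [-1.0, -0.2, -0.1]
grip_width: 0.748
grip_force: 0.0
shift(tool,share) [0.002 0.002 0.279] turn share [-0.01  0.01  0.09] j7 0.1 pos [ 456.6 -321.5  199.9] t 53.53
```

```bash
python3 -m jog '[[0.002,0.002,0.07,0,0,0.09],[0,0,0.07,0,0,0],[0,0,0.07,0,0,0],[0,0,0.05,0,0,0],[0,0,0.019,0,0,0],[0,0,0,0,0,0],[0,0,0,0,0,0]]' && python3 -m jog '[[0,0,0,0,0,0],[0,0,0,0,0,0],[0,0,0,0,0,0],[0,0,0,0,0,0],[0,0,0,0,0,0],[0,0,0,0,0,0],[0,0,0,0,0,0]]' -1 30
python3 - <<'E'
from lib import *
p=env.read_state(); q=np.array(p["tool_pos"])[:2]-[554.7,-275.2]; print(np.linalg.norm(q),np.degrees(np.arctan2(q[1],q[0]))%360)
E
```

```text
t: 54.12
tool_pos: [457.5, -322.3, 130.9]
tool_rot: [[0.904, 0.428, 0.0], [0.428, -0.904, -0.0], [0.0, 0.0, -1.0]]
contact_force: [0.5, 0.6, -0.2]
grip_width: 0.748
grip_force: 0.0
t: 54.7
tool_pos: [457.8, -322.1, 131.3]
tool_rot: [[0.904, 0.429, 0.001], [0.429, -0.904, -0.0], [0.001, 0.0, -1.0]]
contact_force: [-0.0, 1.3, 5.0]
grip_width: 0.178
grip_force: 29.4
107.64617134664219 205.81395670091956
```

```bash
python3 -m jog '[[0.0005,-0.0216,0,0,0,0.5],[0.0005,-0.0216,0,0,0,0.5],[0.0005,-0.0216,0,0,0,0.5],[0.0005,-0.0216,0,0,0,0.5],[0.0005,-0.0216,0,0,0,0.5],[0.0005,-0.0216,0,0,0,0.5],[0.0005,-0.0216,0,0,0,0.5],[0.0005,-0.0216,0,0,0,0.5]]' && python3 -m jog '[[0.0005,-0.0216,0,0,0,0.5],[0.0005,-0.0216,0,0,0,0.5],[0.0005,-0.0216,0,0,0,0.5],[0.0005,-0.0216,0,0,0,0.5],[0.0005,-0.0216,0,0,0,0.5],[0.0005,-0.0216,0,0,0,0.5],[0.0005,-0.0216,0,0,0,0.5],[0.0004,-0.0173,0,0,0,0.4],[0,0,0,0,0,0],[0,0,0,0,0,0],[0,0,0,0,0,0],[0,0,0,0,0,0]]'
python3 - <<'E'
from lib import *
p=env.read_state(); q=np.array(p["tool_pos"])[:2]-[554.7,-275.2]; print(np.linalg.norm(q),np.degrees(np.arctan2(q[1],q[0]))%360)
E
```

```text
t: 55.37
tool_pos: [447.2, -281.2, 131.3]
tool_rot: [[0.999, 0.04, 0.001], [0.04, -0.999, -0.002], [0.001, 0.002, -1.0]]
contact_force: [-0.3, -1.8, 4.4]
grip_width: 0.177
grip_force: 30.3
t: 56.37
tool_pos: [453.5, -239.1, 131.3]
tool_rot: [[0.94, -0.341, 0.001], [-0.341, -0.94, -0.0], [0.001, -0.0, -1.0]]
contact_force: [-0.4, 0.8, 7.2]
grip_width: 0.176
grip_force: 30.5
107.47179799340057 160.39110584232662
```

Turned to about 160.4°, against 160.7° for the mark. I release, retreat upward and look.

```bash
python3 -m jog '[[0,0,0,0,0,0],[0,0,0,0,0,0],[0,0,0,0,0,0],[0,0,0,0,0,0],[0,0,-0.06,0,0,0],[0,0,-0.1,0,0,0],[0,0,-0.1,0,0,0],[0,0,-0.1,0,0,0],[0,0,-0.1,0,0,0],[0,0,0,0,0,0]]' 0.5 && python3 -m jog '[[0,-0.14,-0.05,0,0,0],[0,-0.14,-0.05,0,0,0],[0,-0.14,-0.05,0,0,0],[0,-0.14,-0.05,0,0,0],[0,-0.14,-0.05,0,0,0],[0,-0.14,-0.05,0,0,0],[0,-0.14,-0.05,0,0,0],[0,0,0,0,0,0],[0,0,0,0,0,0],[0,0,0,0,0,0]]'
python3 - <<'E'
from lib import *
save("top","t3",(220,150,440,270))
E
```

```text
t: 57.2
tool_pos: [454.8, -240.6, 249.3]
tool_rot: [[0.94, -0.341, 0.006], [-0.341, -0.94, -0.004], [0.007, 0.001, -1.0]]
contact_force: [0.1, -0.2, -0.5]
grip_width: 0.75
grip_force: 0.0
t: 58.03
tool_pos: [536.1, -8.7, 332.5]
tool_rot: [[0.94, -0.34, -0.001], [-0.34, -0.94, -0.001], [-0.001, 0.001, -1.0]]
contact_force: [0.0, -0.6, -0.2]
grip_width: 0.752
grip_force: 0.0
t3 scale 3.6363636363636362 crop (220, 150, 440, 270)
```

View pics/t3.png

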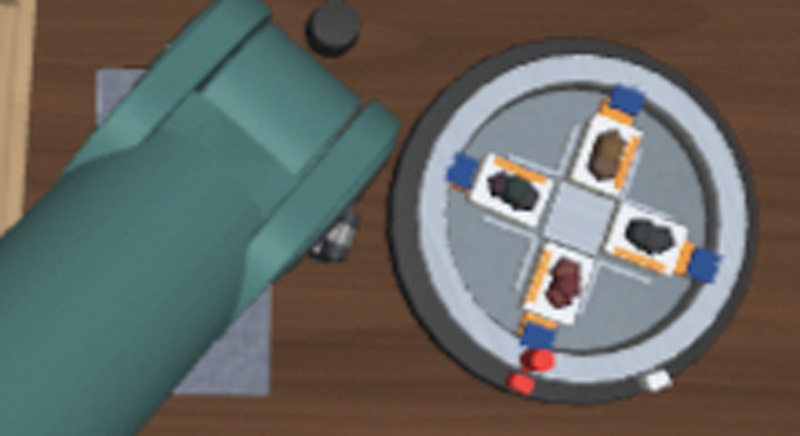

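The lugs cover all four orange tabs and the handle at (539,360) stands at the red mark (521,383). The tool is well clear, so I hand in.

```bash
python3 -c "
from workcell import env
print(env.hand_in())"
```

```text
the job is handed in; nothing more can be done
None
```

The job is handed in, though the hand-in gave no verdict: both photographed specimens stand on the pad, all four new ones are seated with their tabs outward, and the ring is at the locked mark with its lugs over the tabs, at about 58 s of the 210 s allowed.

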